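# Load the residue counter and latch its hatch

### The arm

A 7-joint arm with a two-finger parallel gripper is mounted at the origin on the work surface; the furniture and walls round the work are solid. World frame = base frame: x ahead of the robot, y to its left, z up, the work surface at z = 0. Lengths are in m, angles in rad, forces in N, time in s.
With the tool pointing down it reaches from about 0.4 to 0.9 m from the base axis. Payload 5.5 kg.
Tool frame: the origin (TCP) lies at the very end of the fingers, on their centre line; the grasp point (between the pads) lies 19 mm behind it; z points along the fingers, y is the direction in which the jaws open and shut (so a half turn about z gives the same grasp; the last joint's range is limited). The gripper opens to 92 mm and grips with 3 to 60 N. Pads are 19 mm wide; open, the fingers measure 130 mm over their backs; the gripper's body (75 mm by 190 mm) begins 47 mm behind the grasp point.
Start: joints at [1.376, 0.501, -0.427, 1.55, 0.221, 1.138, -0.21], TCP at [0.287, -0.583, 0.227] pointing down, gripper open.
Joint ranges: [-2.88, 2.88], [-0.31, 2.03], [-1.54, 1.56], [0.2, 2.42], [-1.41, 4.55], [0.19, 2.02], [-2.57, 2.57]. Speed limits (rad/s): [2.57, 2.57, 3.14, 3.14, 3.14, 3.14, 3.14].

### API

Orientations are given as a unit quaternion [w, x, y, z].
In Python, from station import bot gives the robot as it stands.
- The arm moves only by the tool apply_moves, never from a script. Its argument "plan" is a list of rows, each a list of 3 entries, a list of its own where there are three numbers: the shift along the world's x, y, z in mm, then the turn about the world's z in degrees, then the closure in counts, from 0 (fully open) to 255 (shut). A call has 1 to 12 rows; each row is the pose to reach, as a shift and turn from the pose measured when the call began; what a row does not reach only later rows make up. A row lasts 1/12 s, in which the tool goes at most 41.7 mm and 7.16 degrees, less where a joint would pass 70% of its speed; a pose out of reach is approached as far as the arm can. A call with a gripper value outside its range is refused whole. The fingers move at their own pace and stop on an object; "force" is the grip in N (left out, the last holds). Time passes only in rows, so rows that repeat a pose let the fingers close. It gives the time, the measured TCP pose, the force and the opening at its end, in the units of the state.
- bot.state(): the state, without advancing time (a new reading comes with each control period).
- bot.capture(name): name is "side" or "top"; returns (picture, depth): 420x560x3 uint8, blue, green, red; 420x560 float32, m along the optical axis (not along the pixel's ray), 0 where there is no reading.
- bot.camera_model(name): a dict with "fx", "fy", "cx", "cy" (pixels), "k1" (the pictures are not rectified: a ray, as slopes to the right and down, at radius r is drawn at 1 + k1 r^2 times it, then the intrinsics apply), "R" (3x3) and "t" (3): a world point X has camera coordinates R X + t. Camera axes: x right, y down, z forward; pixel columns grow to the right and rows downward; lengths in m; the calibration is good to about 2 mm. A picture is of the moment at which its call begins. camera_model takes no time and is no camera call.
- bot.close_job(): hands the job in, once; it reports no verdict.
The state is a dict: "time_s": time; "joints": joint angles; "qd": joint speeds; "joint_efforts": joint torques, N m; "tool_pos": TCP position; "ee_rot": TCP orientation; "force": force on the tool from outside, world axes, zero at the start; "moment": the same for the moment, N m; "width": opening from 0.0 (shut) to 1.0 (fully open).
Only numpy, scipy, OpenCV 4.12 (cv2) and the standard library are available. Lean on these libraries where they do the work, as an engineer would, in place of code of your own. Each camera call takes 0.05 s, during which the arm holds its last target.

### The job

Get the bench counter ready for a count: slide the dish in its chamber along the guide rail, flat on the floor, until it stands against both the rail and the stop bar under the detector roof. Then shut the hatch and turn its wing knob clockwise (seen from above) as far as it goes, so that the tongue beneath swings behind the front edge of the frame. Leave the other things on the table where they are.

Things in the scene. Friction and masses are not known exactly. Their poses are not given: they have to be found in the camera images.
- counter: fixed bench counter, a low white box 187 mm deep, 322 mm long, 70 mm high. Origin on the table under the middle of the hatch hinge; x to the back, y left, z up. Other entries give offsets in this frame in mm. Outer faces: x -178 (front), +9 (back), y +92 (left), -230 (right). Chamber, open above: floor z 25; walls x -168, x -9, y +80
- lip_edge (a point): top of the inner edge of the chamber's front frame lip, at x -154, y 0, z 70 of the counter; axes as the counter's. The lip is 5 mm thick (z 65 to 70) and overhangs the front wall by 14 mm, so the opening for the fingers spans x -154 to -9 and y -80 to +80
- rail_face (a point): guide rail: straight steel bar along the counter's y on the chamber floor near the front, 9 mm high. The point is on the top of its working face, which looks to the back, at x -140, y 0, z 34 of the counter; axes as the counter's
- stop_face (a point): stop bar across the right end of the chamber under the roof, 12 mm high. The point is on its face, which looks left, at x -108, y -132, z 37 of the counter; axes as the counter's
- roof_edge (a point): top of the left edge of the fixed roof over the right end of the chamber, at x -88, y -80, z 73 of the counter (underside z 64); axes as the counter's. Fingers can reach down only to the left of it. On the roof are a low round detector flange (top z 84, y -163 to -97) and right of y -173 a box with its top at z 103
- count_place (a point): counting position: point on the chamber floor below the middle of the dish when it touches both the rail and the stop bar, at x -108, y -100, z 25 of the counter. The dish is then mostly under the roof: its left rim still stands 12 mm out to the left of the roof's edge. Axes as the counter's
- dish_centre (a point): the sample: loose shallow round glass dish with a thin olive dried residue, 64 mm across, 14 mm high, about 60 g, in the chamber left of the roof, its rim 5 to 35 mm behind the rail. The point is its centre, 7 mm above the chamber floor. Friction about 0.6: once it touches the rail, push it from its left side; pushed at a slant of 25 degrees or more into the rail it wedges
- hatch (a joint): angle of the hatch, rad: 0 = shut flat on the frame, 1.95 = leaning fully back; starts open past upright. Grey plate 167 x 172 x 6 mm; shut, it spans x -173 to -6, y -84 to +88 of the counter, outer face at z 78. A stiff hinge (0.4 N m) holds it at any angle: it does not fall and must be brought down all the way. Open, its outer face and knob look to the back
- hinge_middle (a point): middle of the hatch's hinge axis, at x 0, y 0, z 76 of the counter; axes as the counter's; the hinge axis is along y
- hatch_front_edge (a point): point on the hatch's outer face at the middle of its free edge, 173 mm from the hinge axis. Axes move with the hatch: x from the free edge to the hinge, z out of the outer face
- wing_knob (a joint): knob angle, rad: 0 = unlatched, wing parallel to the hatch's free edge, tongue pointing right (-y); grows clockwise seen from above. At the stop, 1.57, the wing points front to back and the tongue forward, 9 mm under the frame lip. Starts at 0 to 0.35, where the tongue clears the lip. Friction 0.08 N m, stays where left. If the hatch is not shut the tongue strikes the lip
- knob_grip (a point): on the knob's axis 30 mm above the hatch's outer face, the height to grip. Black wing knob: round hub 30 mm wide up to 8 mm above the face, then a blade 9 mm thick, 50 mm long, up to 38 mm. When the hatch is shut the axis is at x -132, y 0 of the counter. Axes turn with the knob: y along the blade (tongue to -y), x across it, z out of the hatch
- tongue_tip (a point): tip of the cam tongue beneath the hatch, 31 mm from the knob's axis; the tongue is 12 mm wide and 4 mm thick, its middle 17 mm below the hatch's outer face
- other_dish: bystander: shallow round glass dish, 68 mm across, 14 mm high, on the table left of the counter
- vial_a: bystander: small vial with a black cap, 22 mm across, 54 mm high, standing on the table left of the counter
- vial_b: bystander: a second such vial
- bench_timer: bystander: square timer 62 x 62 x 20 mm lying on the table left of the counter, near the far edge
- felt_pen: bystander: felt pen 135 mm long, 17 mm thick, lying on the table in front of the counter
- buffer_bottle: bystander: round bottle, 50 mm across, 100 mm high, standing on the table well to the left
- tape_roll: bystander: roll of tape 96 mm across, 25 mm high, lying on the table far to the left
Things that resemble listed ones, but are neither listed nor needed, are in the scene too. Leave any blue look-alike of the part that bears dish_centre alone.

How it is judged:
By the outcome, as a careful person would: the job done as asked, in the order asked, and still so for the second after the job is handed in, with the robot touching nothing.
It also fails if it takes over 72 s, if anything falls off the work surface, if the arm or the gripper's body presses on something with over 40 N, if the wrist force passes 120 N, or if a joint passes its speed limit or range.

## Working session

There is one attempt and no reset: what is moved stays moved. The work goes in short steps, Python scripts to look and compute and a tool call to move; the robot and the scene stay as the last step left them, time stands still between calls to the robot, and variables do not carry over. Pictures are saved under pics/ and viewed, and the job is handed in when it is done.

Besides the shell and the picture viewer there is one more tool, called after "Call:" by a JSON object that holds its "fn" and its "kwargs", one argument or row to a line. apply_moves: Moves the arm, as the interface text tells. Its arguments: {"type":"object","properties":{"plan":{"type":"array","items":{"type":"array"}},"force":{"type":"number"}},"required":["plan"]}

```bash
mkdir -p pics; ls; cat > h.py <<'E'
import numpy as np, cv2
from station import bot
def cap(n,fn):
    p,d=bot.capture(n); cv2.imwrite('pics/'+fn+'.png',p); np.save('pics/'+fn+'.npy',d); return p,d
def ray(n,u,v):
    m=bot.camera_model(n); x=(u-m['cx'])/m['fx']; y=(v-m['cy'])/m['fy']
    a,b=x,y
    for _ in range(20):
        s=1+m['k1']*(a*a+b*b); a,b=x/s,y/s
    R=np.array(m['R']);t=np.array(m['t'])
    return -R.T@t, R.T@np.array([a,b,1.])
def plane(n,u,v,z):
    o,d=ray(n,u,v); return o+d*(z-o[2])/d[2]
def pt(n,u,v,dep):
    o,d=ray(n,u,v); return o+d*dep
def proj(n,X):
    m=bot.camera_model(n); c=np.array(m['R'])@np.array(X)+np.array(m['t']); a,b=c[0]/c[2],c[1]/c[2]; s=1+m['k1']*(a*a+b*b)
    return np.array([m['fx']*a*s+m['cx'],m['fy']*b*s+m['cy']])
E
python3 - <<'E'
from h import *
for n in('side','top'):
    cap(n,n+'0'); m=bot.camera_model(n); o,d=ray(n,280,210); print(n,o,d,m['fx'],m['k1'])
print(bot.state())
E
```

```text
pics
side [0.42799424 0.78769717 0.89833601] [-0.01250267 -0.76736638 -0.64131664] 411.0738027990086 -0.006316434787730314
top [ 0.24901961 -0.11663808  1.6506978 ] [ 0.11304271  0.00458365 -0.99371771] 501.9888046389858 0.051192731041009694
{'time_s': 0.1, 'joints': array([ 1.37619264,  0.50177108, -0.42681912,  1.55134408,  0.22076898,
        1.13827791, -0.21027672]), 'qd': array([-0.00064122, -0.00257782,  0.0002777 , -0.00324329,  0.00103029,
        0.00134981, -0.00218518]), 'joint_efforts': array([-1.06855383e-02, -5.67876720e+01, -5.83808362e+00, -2.79917872e+01,
       -6.89640013e-02,  2.40389822e-02,  4.86806653e-05]), 'tool_pos': array([ 0.28699137, -0.58251125,  0.225773  ]), 'ee_rot': array([-8.64239551e-04,  9.73908016e-01,  2.26941420e-01, -1.48351824e-04]), 'force': array([ 0.49474596, -0.18743998,  0.02192835]), 'moment': array([ 0.06831479, -0.08361463, -0.01384913]), 'width': 0.9975261318142362}
```

View pics/side0.png

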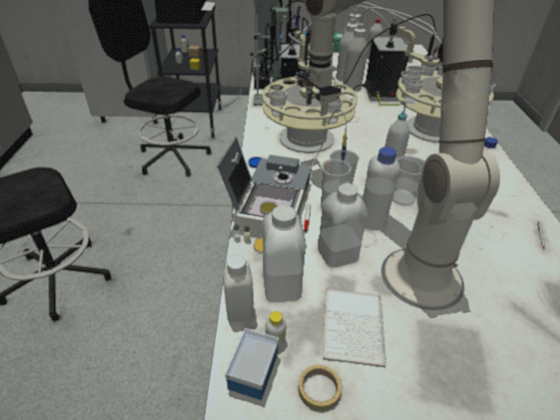

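View pics/top0.png

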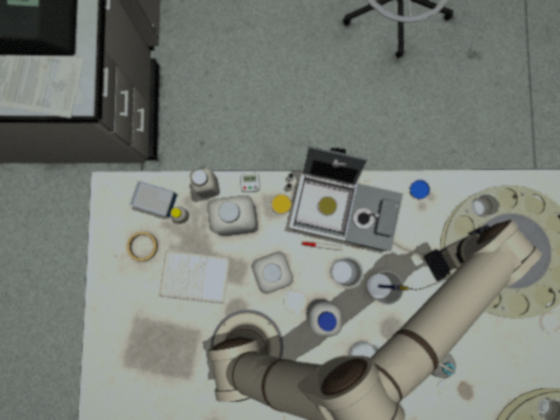

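The side view shows the counter at about (270,190), partly hidden by a jug at (285,250). In the top view the counter spans about (290–400, 150–250), with the olive dish at (327,206). Orange dish is at (281,204), blue at (419,189), and the pen at (320,244). I'll enlarge this area.

```bash
python3 - <<'E'
import cv2,numpy as np
p=cv2.imread('pics/top0.png'); cv2.imwrite('pics/top0c.png',cv2.resize(p[140:260,270:430],None,fx=5,fy=5,interpolation=cv2.INTER_CUBIC))
p=cv2.imread('pics/side0.png'); cv2.imwrite('pics/side0c.png',cv2.resize(p[130:250,210:370],None,fx=5,fy=5,interpolation=cv2.INTER_CUBIC))
E
```

```text
(no output)
```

View pics/top0c.png

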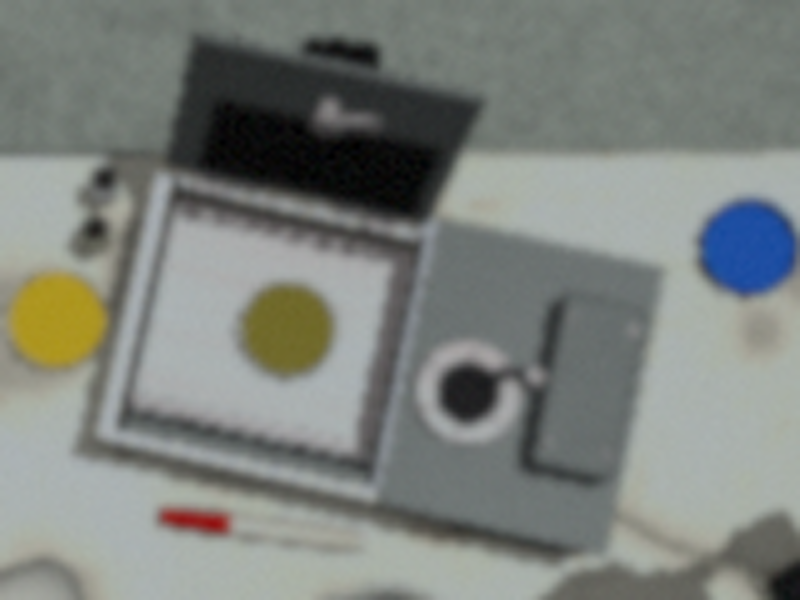

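View pics/side0c.png

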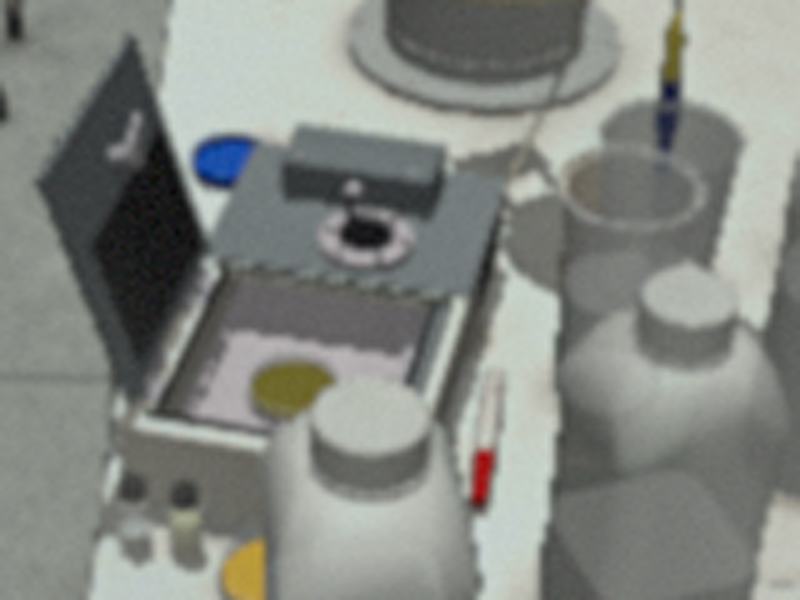

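```bash
python3 - <<'E'
from h import *
from scipy.optimize import least_squares
C=[((97,437),(-178,92,70)),((160,172),(9,92,70)),((605,553),(-178,-230,73)),((662,268),(9,-230,73)),((437,222),(9,-80,73)),((378,503),(-178,-80,73))]
W=np.array([plane('top',270+(u+.5)/5-.5,140+(v+.5)/5-.5,c[2]/1e3)[:2] for (u,v),c in C]); c=np.array([k[1][:2] for k in C])/1e3
f=lambda p:((c@np.array([[np.cos(p[2]),np.sin(p[2])],[-np.sin(p[2]),np.cos(p[2])]])+p[:2])-W).ravel()
r=least_squares(f,[.6,-.2,-.2],loss='soft_l1',f_scale=.003); print(r.x,np.degrees(r.x[2]),(r.fun.reshape(-1,2)*1e3).round(1))
np.save('pose.npy',r.x)
p=cv2.imread('pics/top0.png'); hsv=cv2.cvtColor(p,cv2.COLOR_BGR2HSV)
m=cv2.inRange(hsv,(20,90,60),(40,255,150)); m[:140]=0;m[260:]=0;m[:,:305]=0;m[:,345:]=0
n,l,s,cen=cv2.connectedComponentsWithStats(m); i=1+np.argmax(s[1:,4]); print(s[i],cen[i])
d=plane('top',*cen[i],.030); th=r.x[2]; R=np.array([[np.cos(th),-np.sin(th)],[np.sin(th),np.cos(th)]])
print(d, 'in counter',R.T@(d[:2]-r.x[:2])*1e3)
print(d, 'in counter at z39',R.T@(plane('top',*cen[i],.039)[:2]-r.x[:2])*1e3)
# depth checks
dep=np.load('pics/top0.npy'); 
for q in [(315,200),(327,206),(375,200),(393,215),(363,221),(345,165),(300,205)]: 
  P=pt('top',*q,dep[q[1],q[0]]); print(q,P.round(4),R.T@(P[:2]-r.x[:2])*1e3)
E
```

```text
[ 0.52259825 -0.26936351 -0.21966473] -12.585861867956732 [[-5.8 -3.2]
 [ 7.  -2.8]
 [-2.3 -0.9]
 [ 0.6  0. ]
 [ 3.1  5. ]
 [-1.1  4.8]]
[319 198  17  16 218] [327.1146789  205.42201835]
[ 0.44780816 -0.26238077  0.03      ] in counter [-74.5144764  -9.4819962]
[ 0.44780816 -0.26238077  0.03      ] in counter at z39 [-75.76821114  -8.93265468]
(315, 200) [ 0.4655 -0.2231  0.0314] [-65.75198437  32.68018664]
(327, 206) [ 0.4457 -0.2618  0.0319] [-76.71488036  -9.38447396]
(375, 200) [ 0.4591 -0.4098  0.0743] [ -31.36453033 -150.94605218]
(393, 215) [ 0.4083 -0.4585  0.1033] [ -70.34766299 -209.54800441]
(363, 221) [ 0.3911 -0.3678  0.0903] [-106.85559583 -124.72237674]
(345, 165) [ 0.5447 -0.3003  0.2086] [ 28.29299146 -25.36248765]
(300, 205) [ 0.45   -0.1744  0.0262] [-91.55718874  76.85529767]
```

```bash
cat >> h.py <<'E'
def load():
    p=np.load('pose.npy'); th=p[2]; return p,np.array([[np.cos(th),-np.sin(th)],[np.sin(th),np.cos(th)]])
def cw(x,y,z):
    p,R=load(); return np.r_[R@np.array([x,y])/1e3+p[:2],z/1e3]
def overlay(n,img,x0,x1,y0,y1,s,fn,lines):
    o=cv2.resize(img[y0:y1,x0:x1],None,fx=s,fy=s,interpolation=cv2.INTER_CUBIC)
    for A,B in lines:
        a,b=[tuple(int(round(k)) for k in ((proj(n,cw(*q))-[x0,y0]+.5)*s)) for q in(A,B)]
        cv2.line(o,a,b,(0,0,255),1)
    cv2.imwrite('pics/'+fn+'.png',o)
def rect(x0,x1,y0,y1,z): 
    c=[(x0,y0,z),(x1,y0,z),(x1,y1,z),(x0,y1,z)]; return [(c[i],c[(i+1)%4]) for i in range(4)]
LN=rect(-178,9,-80,92,70)+rect(-178,9,-230,-80,73)+rect(-154,-9,-80,80,70)+[((-140,80,34),(-140,-80,34))]
E
python3 - <<'E'
from h import *
overlay('top',cv2.imread('pics/top0.png'),280,410,140,260,6,'ov1',LN)
overlay('side',cv2.imread('pics/side0.png'),210,340,130,240,6,'ov1s',LN)
E
```

```text
(no output)
```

View pics/ov1.png

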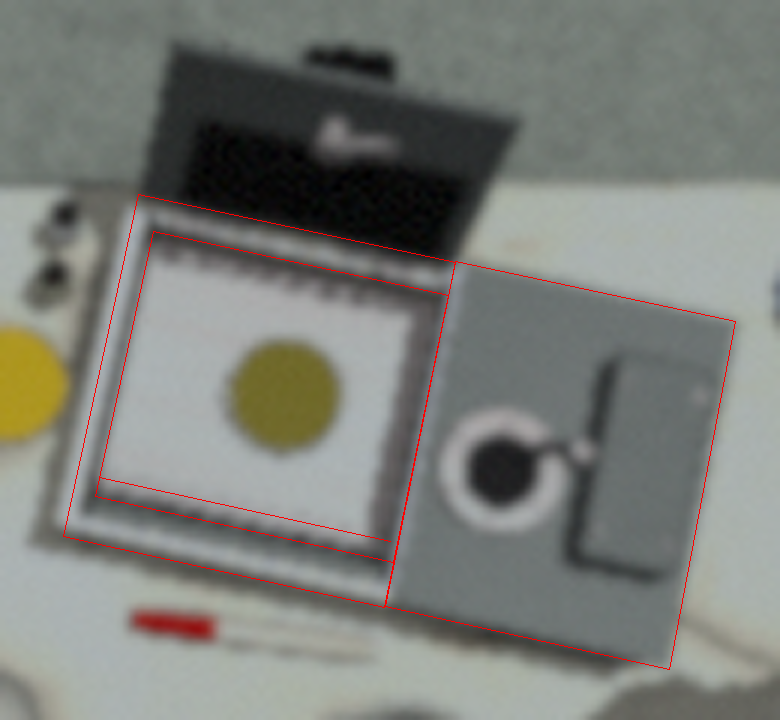

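View pics/ov1s.png

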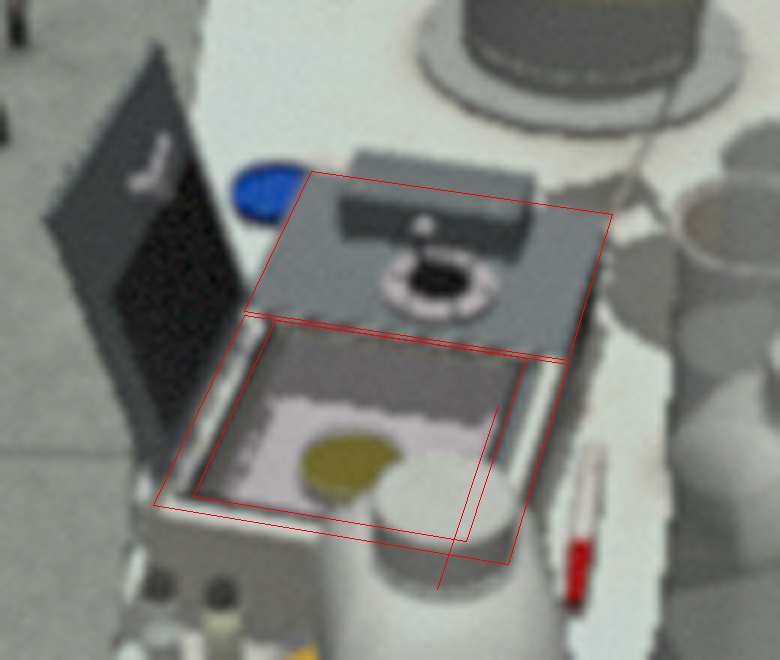

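```bash
python3 - <<'E'
from h import *
p,R=load()
for n in('top','side'):
    d=np.load(f'pics/{n}0.npy'); P=[];UV=[]
    for v in range(130,260):
        for u in range(210,430):
            if d[v,u]>0: P.append(pt(n,u,v,d[v,u]))
    P=np.array(P); q=(P[:,:2]-p[:2])@R*1e3; z=P[:,2]*1e3
    def ed(name,sel,ax,bins):
        print(n,name,[(int(b),int(((q[sel,ax]>=b)&(q[sel,ax]<b+3)).sum()),round(float(np.median(z[sel&(q[:,ax]>=b)&(q[:,ax]<b+3)])),0)) for b in bins if ((q[sel,ax]>=b)&(q[sel,ax]<b+3)).sum()])
    ed('left y',(abs(q[:,0]+80)<60),1,range(68,104,3))
    ed('right y',(abs(q[:,0]+90)<20),1,range(-242,-218,3))
    ed('roof left y',(abs(q[:,0]+80)<60),1,range(-95,-65,3))
    ed('front x roof',(q[:,1]<-90)&(q[:,1]>-180),0,range(-190,-160,3))
    ed('back x roof',(q[:,1]<-95)&(q[:,1]>-170),0,range(-3,21,3))
    ed('lip x',(abs(q[:,1])<50),0,range(-187,-130,3))
E
```

```text
Traceback (most recent call last):
  File "h.py", line 15, in pt
    o,d=ray(n,u,v); return o+d*dep
        ~~~^^^^^^^
  File "h.py", line 6, in ray
    m=bot.camera_model(n); x=(u-m['cx'])/m['fx']; y=(v-m['cy'])/m['fy']
ValueError: time passes only in moves, steps and waits
```

```bash
sed -i 's/bot.camera_model(n)/CM(n)/; s/^from station import bot/from station import bot\nimport functools\n@functools.lru_cache(None)\ndef CM(n): return bot.camera_model(n)/' h.py; cat >> h.py <<'E'
def cloud(n,d,x0,x1,y0,y1):
    V,U=np.mgrid[y0:y1,x0:x1]; V=V.ravel();U=U.ravel(); k=d[V,U]>0; U=U[k];V=V[k]
    m=CM(n);K=np.array([[m['fx'],0,m['cx']],[0,m['fy'],m['cy']],[0,0,1]])
    ab=cv2.undistortPoints(np.c_[U,V].astype(float)[:,None],K,np.array([m['k1'],0,0,0.]))[:,0]
    C=np.c_[ab,np.ones(len(ab))]*d[V,U][:,None]
    return (C-np.array(m['t']))@np.array(m['R']),U,V
E
cat > edges.py <<'E'
from h import *
p,R=load()
for n in('top','side'):
    d=np.load(f'pics/{n}0.npy'); P,U,V=cloud(n,d,210,430,130,260)
    q=(P[:,:2]-p[:2])@R*1e3; z=P[:,2]*1e3
    def ed(name,sel,ax,bins):
        print(n,name,[(int(b),int(((q[sel,ax]>=b)&(q[sel,ax]<b+3)).sum()),int(np.median(z[sel&(q[:,ax]>=b)&(q[:,ax]<b+3)]))) for b in bins if ((q[sel,ax]>=b)&(q[sel,ax]<b+3)).sum()])
    ed('left y',(abs(q[:,0]+80)<60),1,range(68,104,3))
    ed('right y',(abs(q[:,0]+90)<20),1,range(-242,-218,3))
    ed('roof left y',(abs(q[:,0]+80)<60),1,range(-95,-65,3))
    ed('front x roof',(q[:,1]<-90)&(q[:,1]>-180),0,range(-190,-160,3))
    ed('back x roof',(q[:,1]<-95)&(q[:,1]>-170),0,range(-3,21,3))
    ed('lip x',(abs(q[:,1])<50),0,range(-187,-130,3))
E
python3 edges.py
```

```text
top left y [(68, 34, 26), (71, 33, 27), (74, 34, 26), (77, 33, 25), (80, 33, 68), (83, 36, 70), (86, 33, 68), (89, 35, 70), (92, 37, 69), (95, 34, 69), (98, 27, 0), (101, 33, 0)]
top right y [(-233, 3, 72), (-230, 13, 73), (-227, 6, 73), (-221, 9, 102)]
top roof left y [(-95, 40, 75), (-92, 35, 74), (-89, 38, 74), (-86, 37, 72), (-83, 39, 71), (-80, 37, 71), (-77, 71, 67), (-74, 47, 28), (-71, 31, 26), (-68, 29, 26)]
top front x roof [(-190, 26, 0), (-187, 26, 0), (-184, 25, 1), (-181, 29, 0), (-178, 65, 43), (-175, 35, 71), (-172, 27, 73), (-169, 30, 74), (-166, 27, 74), (-163, 26, 74)]
top back x roof [(-3, 19, 74), (0, 20, 73), (3, 23, 72), (6, 25, 72), (9, 12, 73)]
top lip x [(-187, 29, 0), (-184, 28, 0), (-181, 27, 1), (-178, 28, 0), (-175, 81, 42), (-172, 34, 70), (-169, 28, 70), (-166, 34, 70), (-163, 30, 71), (-160, 27, 70), (-157, 33, 69), (-154, 32, 72), (-151, 6, 69), (-148, 7, 28), (-145, 38, 31), (-142, 29, 35), (-139, 27, 35), (-136, 22, 27), (-133, 27, 27)]
side left y [(77, 3, 71), (80, 21, 72), (83, 3, 72), (86, 16, 70), (89, 18, 69), (92, 74, 41), (95, 148, 44), (98, 50, 43), (101, 6, 1)]
side right y [(-224, 1, 101), (-221, 2, 103)]
side roof left y [(-95, 46, 71), (-92, 43, 37), (-89, 47, 70), (-86, 35, 71), (-83, 44, 68), (-80, 43, 64), (-77, 57, 68), (-74, 34, 29), (-71, 17, 27), (-68, 15, 26)]
side front x roof [(-190, 11, 1), (-187, 14, 1), (-184, 14, 0), (-181, 15, 0), (-178, 61, 36), (-175, 29, 72), (-172, 14, 74), (-169, 15, 74), (-166, 12, 74), (-163, 16, 74)]
side back x roof [(-3, 5, 74), (0, 12, 74), (3, 13, 74), (6, 9, 73), (9, 8, 73)]
side lip x [(-187, 6, 0), (-184, 7, 1), (-181, 4, 1), (-178, 6, 1), (-175, 56, 55), (-172, 14, 70), (-169, 15, 70), (-166, 14, 70), (-163, 11, 70), (-160, 14, 69), (-157, 12, 71), (-154, 9, 72), (-151, 4, 71), (-142, 4, 35), (-139, 2, 33), (-136, 1, 27), (-133, 1, 25)]
```

```bash
cat > fit.py <<'E'
from h import *
from scipy.optimize import least_squares
p,R=load()
D=[]
for n in('top','side'):
    d=np.load(f'pics/{n}0.npy'); P,U,V=cloud(n,d,210,430,130,260); q=(P[:,:2]-p[:2])@R*1e3; z=P[:,2]*1e3
    f=(z>12)&(z<62)&(abs(q[:,0]+178)<10)&(q[:,1]>-225)&(q[:,1]<85)
    l=(z>12)&(z<62)&(abs(q[:,1]-95)<8)&(q[:,0]>-170)&(q[:,0]<5)
    rf=(z>36)&(z<60)&(abs(q[:,1]+80)<8)&(q[:,0]>-135)&(q[:,0]<-20)
    for nm,s,ax in(('front',f,0),('left',l,1),('roofL',rf,1)):
        if s.sum()>15:
            t=q[s,1-ax];y=q[s,ax];k=np.ones(len(t),bool)
            for _ in range(4):
                c=np.polyfit(t[k],y[k],1);e=y-np.polyval(c,t);k=abs(e)<2.5*e[k].std()
            print(n,nm,s.sum(),'slope deg',np.degrees(c[0]).round(2),'at0',c[1].round(1),'mid',np.polyval(c,t.mean()).round(1),'std',e[k].std().round(1), t.mean().round())
E
python3 fit.py
```

```text
top front 126 slope deg 0.93 at0 -174.1 mid -175.2 std 0.6 -72.0
side front 112 slope deg 1.04 at0 -173.7 mid -175.4 std 0.6 -96.0
side left 258 slope deg -0.49 at0 95.9 mid 96.3 std 1.7 -40.0
```

```bash
cp pose.npy pose0.npy; python3 - <<'E'
from h import *
p,R=load(); p[:2]+=R@np.array([.0040,.0032]); p[2]-=np.radians(.97); np.save('pose.npy',p); print(p,np.degrees(p[2]))
E
python3 fit.py; python3 edges.py|grep -v right; python3 - <<'E'
from h import *
overlay('top',cv2.imread('pics/top0.png'),280,410,140,260,6,'ov2',LN)
overlay('side',cv2.imread('pics/side0.png'),210,340,130,240,6,'ov2s',LN)
E
```

```text
[ 0.52719942 -0.26711201 -0.23659442] -13.55586186795673
top front 126 slope deg -0.12 at0 -178.0 mid -177.9 std 0.5 -72.0
side front 112 slope deg 0.07 at0 -177.6 mid -177.7 std 0.6 -103.0
side left 271 slope deg 0.61 at0 92.8 mid 92.3 std 1.8 -43.0
top left y [(68, 34, 26), (71, 31, 25), (74, 32, 27), (77, 35, 71), (80, 35, 66), (83, 33, 70), (86, 36, 69), (89, 36, 68), (92, 29, 68), (95, 31, 0), (98, 32, 0), (101, 32, 1)]
top roof left y [(-95, 35, 73), (-92, 36, 73), (-89, 40, 71), (-86, 35, 71), (-83, 59, 68), (-80, 61, 30), (-77, 34, 26), (-74, 33, 27), (-71, 36, 25), (-68, 33, 25)]
top front x roof [(-190, 26, 0), (-187, 24, 1), (-184, 24, 0), (-181, 41, 4), (-178, 66, 59), (-175, 29, 72), (-172, 24, 73), (-169, 29, 74), (-166, 26, 74), (-163, 29, 74)]
top back x roof [(-3, 21, 74), (0, 25, 72), (3, 19, 72), (6, 24, 73), (9, 3, 70)]
top lip x [(-187, 28, 1), (-184, 27, 1), (-181, 57, 8), (-178, 55, 64), (-175, 33, 71), (-172, 27, 70), (-169, 32, 70), (-166, 31, 70), (-163, 28, 70), (-160, 33, 71), (-157, 28, 71), (-154, 1, 67), (-151, 21, 28), (-148, 36, 34), (-145, 27, 35), (
[... 153 characters left out ...]
, 46), (92, 126, 42), (95, 23, 43), (98, 4, 1), (101, 4, 0)]
side roof left y [(-95, 39, 70), (-92, 48, 71), (-89, 38, 48), (-86, 46, 67), (-83, 52, 68), (-80, 43, 67), (-77, 20, 28), (-74, 19, 26), (-71, 22, 27), (-68, 20, 26)]
side front x roof [(-190, 14, 1), (-187, 12, 1), (-184, 14, 0), (-181, 30, 22), (-178, 68, 46), (-175, 13, 74), (-172, 12, 73), (-169, 16, 74), (-166, 11, 74), (-163, 15, 74)]
side back x roof [(-3, 11, 74), (0, 11, 74), (3, 7, 74), (6, 10, 73), (9, 3, 71)]
side lip x [(-187, 6, 1), (-184, 5, 0), (-181, 14, 52), (-178, 42, 59), (-175, 13, 70), (-172, 11, 70), (-169, 13, 70), (-166, 12, 70), (-163, 12, 70), (-160, 12, 72), (-157, 10, 71), (-145, 2, 34), (-142, 1, 34)]
```

View pics/ov2.png

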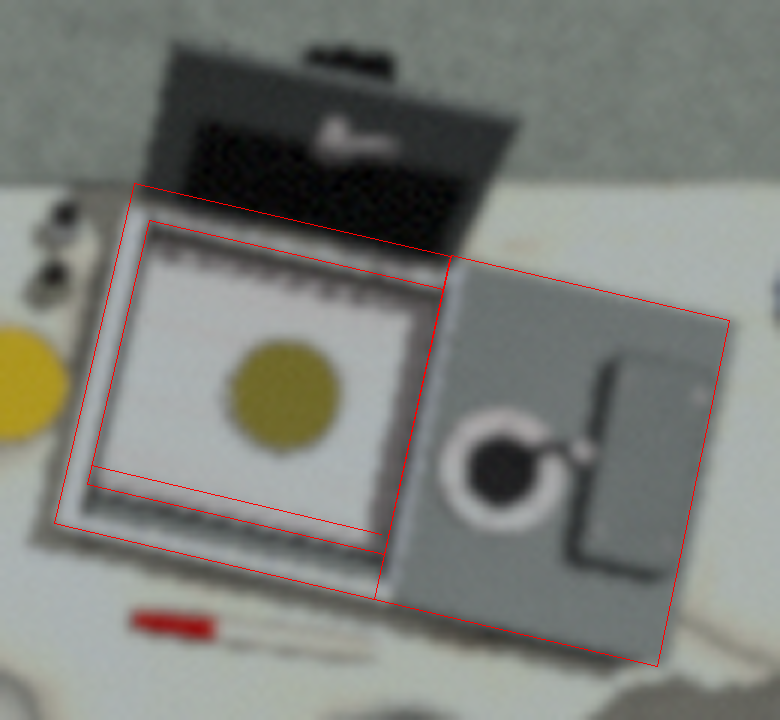

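View pics/ov2s.png

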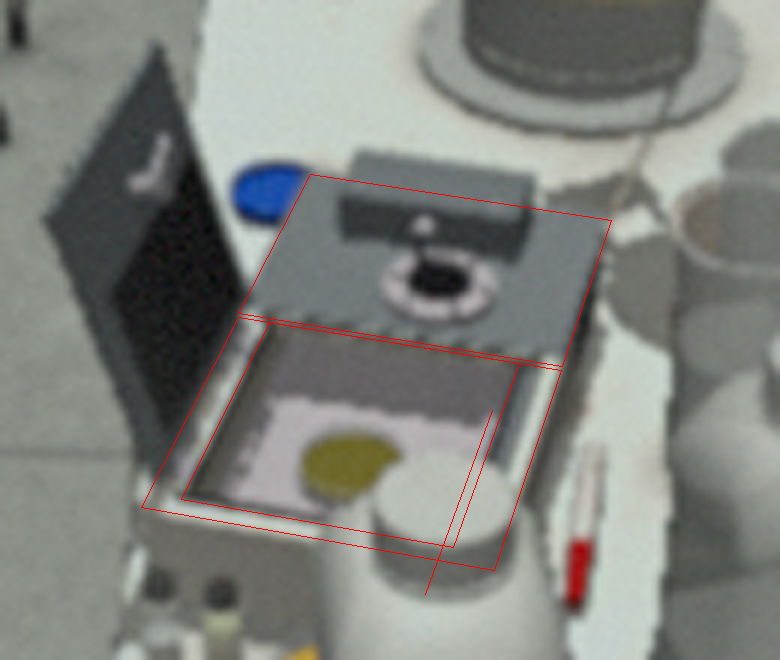

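```bash
python3 - <<'E'
from h import *
d=np.load('pics/top0.npy'); x0,x1,y0,y1=280,410,140,260
P,U,V=cloud('top',d,x0,x1,y0,y1); Z=np.zeros((420,560),np.float32); Z[V,U]=P[:,2]
im=(np.clip(Z/.11,0,1)*255).astype(np.uint8); im=cv2.applyColorMap(im,cv2.COLORMAP_TURBO)
im=cv2.resize(im[y0:y1,x0:x1],None,fx=6,fy=6,interpolation=cv2.INTER_NEAREST)
cv2.imwrite('pics/dz.png',im)
p=cv2.imread('pics/top0.png'); g=cv2.cvtColor(p,cv2.COLOR_BGR2GRAY)
for u in (305,320,335): print(u,'gray',[(v,int(g[v,u]),int(Z[v,u]*1e3)) for v in range(214,242)])
E
```

```text
305 gray [(214, 174, 31), (215, 172, 22), (216, 172, 27), (217, 172, 24), (218, 172, 27), (219, 167, 25), (220, 164, 32), (221, 156, 35), (222, 136, 31), (223, 106, 71), (224, 84, 76), (225, 86, 62), (226, 100, 70), (227, 120, 77), (228, 147, 68), (229, 163, 70), (230, 156, 73), (231, 126, 68), (232, 93, 15), (233, 90, 4), (234, 99, 2), (235, 120, 1), (236, 149, 6), (237, 167, 3), (238, 172, 0), (239, 173, -9), (240, 162, 0), (241, 134, 20)]
320 gray [(214, 162, 27), (215, 171, 24), (216, 174, 33), (217, 174, 26), (218, 175, 20), (219, 174, 22), (220, 174, 28), (221, 173, 29), (222, 171, 29), (223, 165, 26), (224, 162, 39), (225, 154, 34), (226, 133, 30), (227, 102, 74), (228, 86, 72), (229, 94, 65), (230, 108, 65), (231, 127, 66), (232, 151, 72), (233, 159, 68), (234, 138, 71), (235, 104, 33), (236, 84, 2), (237, 91, 2), (238, 112, 0), (239, 143, 1), (240, 164, 2), (241, 169, 0)]
335 gray [(214, 173, 26), (215, 175, 24), (216, 176, 27), (217, 176, 26), (218, 176, 26), (219, 174, 39), (220, 175, 27), (221, 174, 23), (222, 174, 29), (223, 176, 33), (224, 175, 32), (225, 173, 30), (226, 171, 32), (227, 169, 37), (228, 159, 34), (229, 136, 31), (230, 105, 73), (231, 85, 68), (232, 91, 64), (233, 103, 73), (234, 118, 69), (235, 144, 75), (236, 161, 61), (237, 153, 70), (238, 125, 54), (239, 93, 19), (240, 94, 0), (241, 107, 1)]
```

View pics/dz.png

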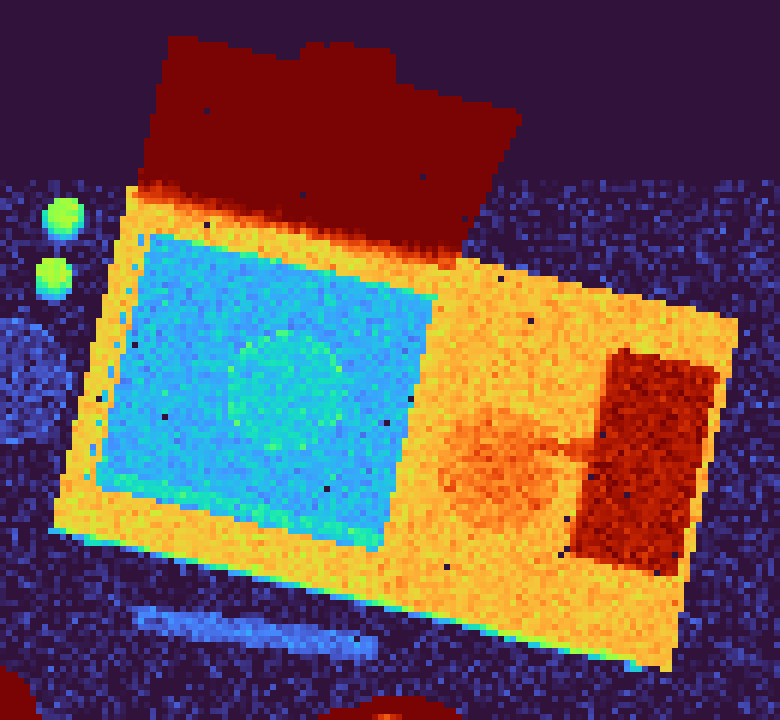

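```bash
cat > fit2.py <<'E'
from h import *
from scipy.optimize import least_squares
def run(n,x0,x1,y0,y1,edges):
    d=cv2.medianBlur(np.load(f'pics/{n}0.npy'),3); P,U,V=cloud(n,d,x0,x1,y0,y1); Z=np.zeros((420,560),np.float32); Z[V,U]=P[:,2]
    p,R=load(); th=np.load('pose.npy')[2]
    obs=[]
    for nm,ax,val,a,b,z in edges:
        # sample across the edge, find crossing of z=50mm
        for s in np.linspace(a,b,25):
            prof=[]
            ts=np.arange(-14,14.1,.5)
            for t in ts:
                c=(val+t,s,z) if ax==0 else (s,val+t,z)
                u,v=proj(n,cw(*c)); prof.append(Z[int(round(v)),int(round(u))])
            prof=np.array(prof)>.052
            ch=np.flatnonzero(np.diff(prof.astype(int)))
            if len(ch)==1: obs.append((nm,ax,val,s,val+ts[ch[0]]+.25))
    return obs
E_top=[('front',0,-178,-70,85,70),('frontR',0,-178,-220,-90,73),('lip',0,-154,-70,70,70),('left',1,92,-170,-10,70),('leftin',1,80,-145,-20,70),('roofL',1,-80,-145,-20,73),('right',1,-230,-170,5,73),('backR',0,9,-225,-95,73)]
obs=run('top',270,440,130,270,E_top)
for e in E_top:
    o=[x for x in obs if x[0]==e[0]]
    if len(o)>4:
        s=np.array([x[3] for x in o]);m=np.array([x[4] for x in o]); c=np.polyfit(s,m,1); print(e[0],len(o),'exp',e[2],'meas mean',m.mean().round(1),'slope deg',np.degrees(c[0]).round(2))
E
python3 fit2.py; python3 - <<'E'
from h import *
m=bot.camera_model('top');print(m)
E
```

```text
front 25 exp -178 meas mean -179.7 slope deg -0.16
frontR 25 exp -178 meas mean -179.8 slope deg 0.41
lip 25 exp -154 meas mean -154.1 slope deg -0.68
left 14 exp 92 meas mean 93.5 slope deg 0.26
leftin 10 exp 80 meas mean 78.0 slope deg 0.81
roofL 25 exp -80 meas mean -77.2 slope deg 0.46
right 25 exp -230 meas mean -236.2 slope deg 0.37
backR 25 exp 9 meas mean 9.7 slope deg -0.5
{'fx': 501.9888046389858, 'fy': 501.9888046389858, 'cx': 281.77341660651365, 'cy': 201.87331163373753, 'k1': 0.051192731041009694, 'R': array([[-3.52617040e-03, -9.99992719e-01, -1.45865427e-03],
       [-9.91627462e-01,  3.68495592e-03, -1.29079035e-01],
       [ 1.29083470e-01,  9.91286956e-04, -9.91633236e-01]]), 't': array([-0.11335135,  0.46043497,  1.60485811])}
```

```bash
python3 - <<'E'
from h import *
p,R=load(); p[:2]+=R@np.array([-.0008,.0005]); p[2]+=np.radians(.3); np.save('pose.npy',p); print(p,np.degrees(p[2]))
p,R=load()
rc=lambda P:(R.T@(np.array(P)[:2]-p[:2])*1e3).round(1)
# dish: depth + rgb
c=plane('top',327.1,205.4,.030); print('dish rgb top',rc(c))
im=cv2.imread('pics/side0.png'); hsv=cv2.cvtColor(im,cv2.COLOR_BGR2HSV); m=cv2.inRange(hsv,(20,110,60),(38,255,150)); m[:190]=0;m[220:]=0;m[:,:250]=0;m[:,290:]=0
ys,xs=np.nonzero(m); print(xs.min(),xs.max(),ys.min(),ys.max(),len(xs))
for u,v in[((xs.min()),ys[xs==xs.min()].mean()),(xs.mean(),ys.min())]: print('side',rc(plane('side',u,v,.030)))
P,U,V=cloud('top',np.load('pics/top0.npy'),310,345,190,222); P2=P.copy()
# hatch angle from depth
P,U,V=cloud('top',np.load('pics/top0.npy'),300,370,140,186); q=np.c_[(P[:,:2]-p[:2])@R*1e3,P[:,2]*1e3]
k=(q[:,0]>-5)&(q[:,0]<90)&(abs(q[:,1])<95)&(q[:,2]>95); q=q[k]
for a in range(95,270,20):
    s=(q[:,2]>=a)&(q[:,2]<a+20)
    if s.sum(): print(a,s.sum(),np.percentile(q[s,0],[10,50,90]).round(1),q[s,1].min().round(),q[s,1].max().round())
hi=q[q[:,2]>190]; c=np.polyfit(q[:,2],q[:,0],1); print(c,np.degrees(np.arctan(c[0])))
P,U,V=cloud('side',np.load('pics/side0.npy'),210,260,130,215); q=np.c_[(P[:,:2]-p[:2])@R*1e3,P[:,2]*1e3]
k=(q[:,0]>-5)&(q[:,0]<90)&(abs(q[:,1])<95)&(q[:,2]>95); q=q[k]; c=np.polyfit(q[:,2],q[:,0],1); print('side',c,np.degrees(np.arctan(c[0])),q[:,2].max(),q[:,0].max())
print(bot.state()['tool_pos'])
E
```

```text
[ 0.5265389  -0.26643843 -0.23135843] -13.25586186795673
dish rgb top [-77.5 -14. ]
261 275 203 211 93
side [-51.3 -10.6]
side [-67.1 -36.7]
95 141 [0.6 3.  6.6] -80.0 89.0
115 181 [ 4.7  8.5 12.2] -81.0 87.0
135 183 [11.1 14.4 18.1] -81.0 90.0
155 197 [16.9 20.5 24.3] -82.0 89.0
175 210 [23.2 27.9 33.6] -80.0 89.0
195 294 [25.4 35.4 67.7] -81.0 89.0
215 232 [36.5 40.4 43.6] -82.0 89.0
235 186 [43.6 46.4 49.8] -81.0 89.0
[  0.33145126 -32.33246076] 18.337842597190107
side [  0.31656164 -30.91121057] 17.565789547133715 245.2047341758535 77.5607828107572
[ 0.28699137 -0.58251125  0.225773  ]
```

```bash
python3 - <<'E'
from h import *
H={}
for n in('top','side'):
    d=np.load(f'pics/{n}0.npy'); P,U,V=cloud(n,d,0,560,0,420)
    k=(P[:,0]>0.1)&(P[:,0]<.7)&(P[:,1]>-.8)&(P[:,1]<.25)&(P[:,2]<1.0)
    for x,y,z in P[k]:
        a=(int(x//.05),int(y//.05)); H.setdefault(a,[]).append(z)
print('y->  ',[f'{j*5:4d}' for j in range(4,-17,-1)])
for i in range(13,1,-1): print(f'x{i*5:3d}',' '.join(f'{np.percentile(H[(i,j)],97)*1e3:5.0f}' if (i,j) in H and len(H[(i,j)])>3 else '    .' for j in range(4,-17,-1)))
for q in[(437,262),(346,271),(382,285),(272,271),(325,315)]:
    pass
E
```

```text
y->   ['  20', '  15', '  10', '   5', '   0', '  -5', ' -10', ' -15', ' -20', ' -25', ' -30', ' -35', ' -40', ' -45', ' -50', ' -55', ' -60', ' -65', ' -70', ' -75', ' -80']
x 65     .     .     .     .     .     .     .     .     .     .     .     .     .     .     .     .     .     .     .     .     .
x 60     .     .     .     .     .     .     .     .     .     .   198     .     .     .     .     .     .     .     .     .     .
x 55     6     4   142     7    21    25     6    50   240   243   244   246   244     7     7     8     7     9     6     6     7
x 50     6   162   194   148    24    25     7    56    97   147   214   212   211    73     8    13    15     7     7     8     7
x 45    77   148   190   206   220   206    14    17    74    39    41    76    80   105   105    12    16     8   234   228   203
x 40   102    78   199   264   267   231    12    69    75    38    40    82    91   108   110     9     8   202   236   236   204
x 35    57     6   186   256   266   230     9    72    77    76    76    82    88   109   108     8   200   327   239   227   205
x 30     8     6     6     6     6     7     6     7    18    20    72    78    78    88    88   646   639   615   333   224   226
x 25    14    14    14    14     7   209   248   220     7     7   171   171     7     8   666   664   653   640   200   226   228
x 20    14    14    15    14     6   211   252   251     8     8   171   169   132   708   704   685   656   235   215    68   205
x 15    13    14    13    13     6   187   213   209     8   211   169   731   745   739   716   685     8   234   224   204   204
x 10     6     9    11    11    11    11     5     6   232   278   790   783   773   746   708     8     7     .   201   204   201
```

```bash
cat >> h.py <<'E'
def yaw(q):
    w,x,y,z=q; Y=np.array([2*(x*y-w*z),1-2*(x*x+z*z)]); return np.degrees(np.arctan2(Y[1],Y[0]))
def go(x,y,z,jawc=None):
    s=bot.state(); p,R=load(); T=cw(x,y,z); d=(T-s['tool_pos'])*1e3
    j=yaw(s['ee_rot']); cur=R.T@(s['tool_pos'][:2]-p[:2])*1e3
    print('t',s['time_s'],'cur counter',cur.round(1),(s['tool_pos'][2]*1e3).round(1),'jaw in counter',round((j-np.degrees(p[2]))%180,1),'w',round(s['width']*92,1),'F',s['force'].round(1))
    print('shift',d.round(1),'turn',None if jawc is None else round((jawc+np.degrees(p[2])-j+90)%180-90,1))
E
python3 -c "
from h import *
go(-43,-14,300,90);go(-43,-14,110,90);go(-43,-14,30,90);go(-83,-14,30,90)"
```

```text
t 0.1 cur counter [-160.7 -362.6] 225.8 jaw in counter 129.5 w 91.8 F [ 0.5 -0.2  0. ]
shift [194.5 312.3  74.2] turn -39.5
t 0.1 cur counter [-160.7 -362.6] 225.8 jaw in counter 129.5 w 91.8 F [ 0.5 -0.2  0. ]
shift [ 194.5  312.3 -115.8] turn -39.5
t 0.1 cur counter [-160.7 -362.6] 225.8 jaw in counter 129.5 w 91.8 F [ 0.5 -0.2  0. ]
shift [ 194.5  312.3 -195.8] turn -39.5
t 0.1 cur counter [-160.7 -362.6] 225.8 jaw in counter 129.5 w 91.8 F [ 0.5 -0.2  0. ]
shift [ 155.5  321.5 -195.8] turn -39.5
```

Call:
{"fn": "apply_moves", "kwargs": {
  "plan": [
    [[0,0,35],0,0],
    [[15,10,75],-6,40],
    [[35,45,80],-12,80],
    [[55,80,80],-18,100],
    [[75,115,80],-24,100],
    [[95,150,80],-30,100],
    [[115,185,80],-36,100],
    [[135,220,80],-39.5,100],
    [[150,255,80],-39.5,100],
    [[165,290,80],-39.5,100],
    [[175,312,80],-39.5,100],
    [[180,315,80],-39.5,100]
  ],
  "force": 20
}}

```text
time_s: 1.1
tool_pos: [0.469, -0.261, 0.306]
ee_rot: [-0.002, 0.994, -0.111, 0.0]
force: [-0.3, 0.2, 0.6]
width: 0.609
```

```bash
python3 -c "
from h import *
go(-43,-14,120,90);go(-43,-14,31,90)"
```

```text
t 1.1 cur counter [-57.2  -7.9] 306.0 jaw in counter 90.5 w 56.0 F [-0.3  0.2  0.6]
shift [  12.4   -9.2 -186. ] turn -0.5
t 1.1 cur counter [-57.2  -7.9] 306.0 jaw in counter 90.5 w 56.0 F [-0.3  0.2  0.6]
shift [  12.4   -9.2 -275. ] turn -0.5
```

Call:
{"fn": "apply_moves", "kwargs": {
  "plan": [
    [[4,-6,-40],-0.5,100],
    [[8,-9,-80],-0.5,100],
    [[12,-9,-120],-0.5,100],
    [[12,-9,-160],-0.5,100],
    [[12,-9,-190],-0.5,100],
    [[12,-9,-190],-0.5,100],
    [[12,-9,-190],-0.5,100]
  ]
}}

```text
time_s: 1.68
tool_pos: [0.4795, -0.2696, 0.1145]
ee_rot: [-0.003, 0.993, -0.116, -0.002]
force: [0.1, -0.1, 0.7]
width: 0.61
```

```bash
python3 - <<'E'
from h import *
go(-43,-14,31,90)
p,d=cap('side','s1'); q,_=cap('top','t1')
cv2.imwrite('pics/c1.png',np.hstack([cv2.resize(p[120:230,210:320],None,fx=3.6,fy=3.6,interpolation=3),cv2.resize(q[140:250,285:395],None,fx=3.6,fy=3.6,interpolation=3)]))
E
```

```text
t 1.6833 cur counter [-45.  -13.9] 114.5 jaw in counter 90.0 w 56.1 F [ 0.1 -0.1  0.7]
shift [  1.9  -0.6 -83.5] turn 0.0
```

View pics/c1.png

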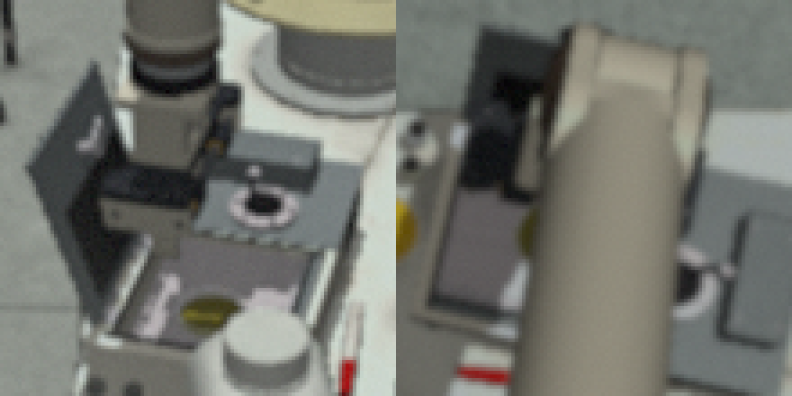

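The side crop shows the gripper over the chamber behind the olive dish at (210,312), with the hatch standing clear to its left at (70,180). The top view is blocked by the arm. I'll lower now.

Call:
{"fn": "apply_moves", "kwargs": {
  "plan": [
    [[1,0,-30],0,100],
    [[1,0,-55],0,100],
    [[1,0,-70],0,100],
    [[1,0,-80],0,100],
    [[1,0,-84],0,100],
    [[1,0,-84],0,100]
  ]
}}

```text
time_s: 2.28
tool_pos: [0.4843, -0.2714, 0.0348]
ee_rot: [-0.001, 0.993, -0.116, 0.002]
force: [0.3, 0.4, -0.4]
width: 0.609
```

```bash
python3 - <<'E'
from h import *
go(-80,-14,30,90)
p,d=cap('side','s2')
cv2.imwrite('pics/c2.png',cv2.resize(p[130:230,210:330],None,fx=6,fy=6,interpolation=3))
E
```

```text
t 2.2833 cur counter [-40.  -14.5] 34.8 jaw in counter 90.0 w 56.1 F [ 0.3  0.4 -0.4]
shift [-38.8   9.7  -4.8] turn 0.0
```

View pics/c2.png

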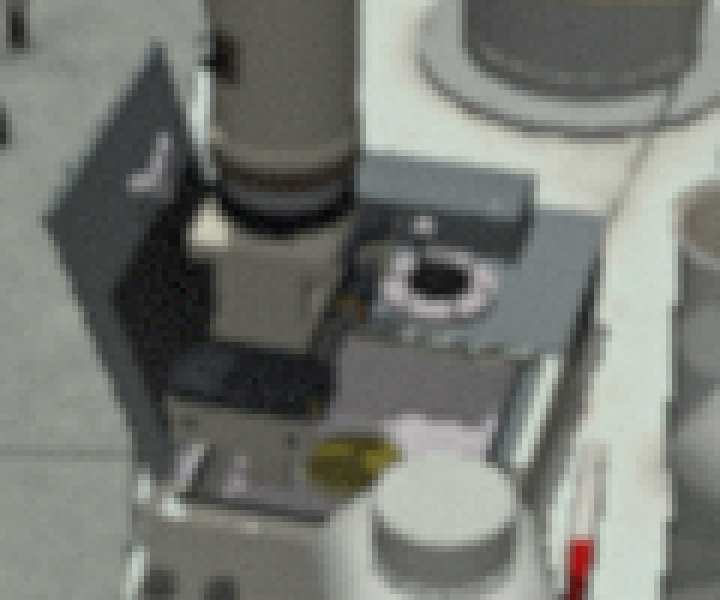

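The fingers are inside the chamber behind the dish, the dish at (350,462) is undisturbed, and force is near zero. Next I push it to the rail.

Call:
{"fn": "apply_moves", "kwargs": {
  "plan": [
    [[-3,1,-4],0,100],
    [[-8,2,-4],0,100],
    [[-14,3,-4],0,100],
    [[-19,4.5,-4],0,100],
    [[-24,5.7,-4],0,100],
    [[-28,6.6,-4],0,100],
    [[-32,7.6,-4],0,100],
    [[-35,8.3,-4],0,100],
    [[-38,9,-4],0,100],
    [[-40,9.4,-4],0,100],
    [[-40,9.4,-4],0,100]
  ]
}}

```text
time_s: 3.25
tool_pos: [0.4441, -0.262, 0.0312]
ee_rot: [-0.001, 0.993, -0.116, 0.002]
force: [0.0, -0.1, 0.5]
width: 0.607
```

```bash
python3 - <<'E'
from h import *
go(-84,-14,30,90)
p,d=cap('side','s3')
cv2.imwrite('pics/c3.png',cv2.resize(p[130:230,210:330],None,fx=6,fy=6,interpolation=3))
E
```

```text
t 3.25 cur counter [-81.3 -14.6] 31.2 jaw in counter 89.9 w 55.8 F [ 0.  -0.1  0.5]
shift [-2.5  1.2 -1.2] turn 0.1
```

View pics/c3.png

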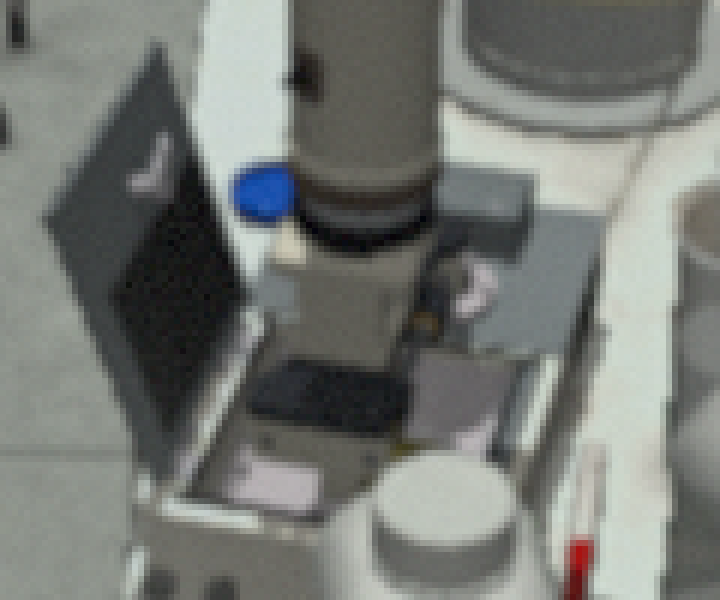

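The dish has moved forward and its edge is only just visible at (402,447). There's no rail contact force yet, so I push on in small steps.

Call:
{"fn": "apply_moves", "kwargs": {
  "plan": [
    [[-1,0.2,0],0,100],
    [[-2,0.5,0],0,100],
    [[-3,0.7,0],0,100],
    [[-3,0.7,0],0,100]
  ]
}}

```text
time_s: 3.63
tool_pos: [0.441, -0.2613, 0.031]
ee_rot: [-0.001, 0.993, -0.116, 0.002]
force: [0.7, -0.0, -0.3]
width: 0.607
```

Call:
{"fn": "apply_moves", "kwargs": {
  "plan": [
    [[-1,0.2,0],0,100],
    [[-2,0.5,0],0,100],
    [[-3,0.7,0],0,100],
    [[-3,0.7,0],0,100]
  ]
}}

```text
time_s: 3.97
tool_pos: [0.4398, -0.2611, 0.0317]
ee_rot: [-0.001, 0.993, -0.116, 0.004]
force: [4.5, -1.0, -0.1]
width: 0.604
```

Contact with the rail shows as 4.5 N. I back off, lift, close the fingers and go round to the dish's left.

```bash
python3 -c "
from h import *
go(-80,-14,31,90);go(-80,-14,60,90);go(-109,54,60,90);go(-109,54,31,90)"
```

```text
t 3.9667 cur counter [-85.6 -14.7] 31.7 jaw in counter 90.0 w 55.6 F [ 4.5 -1.  -0.1]
shift [ 5.7 -0.6 -0.7] turn 0.0
t 3.9667 cur counter [-85.6 -14.7] 31.7 jaw in counter 90.0 w 55.6 F [ 4.5 -1.  -0.1]
shift [ 5.7 -0.6 28.3] turn 0.0
t 3.9667 cur counter [-85.6 -14.7] 31.7 jaw in counter 90.0 w 55.6 F [ 4.5 -1.  -0.1]
shift [-7.  72.2 28.3] turn 0.0
t 3.9667 cur counter [-85.6 -14.7] 31.7 jaw in counter 90.0 w 55.6 F [ 4.5 -1.  -0.1]
shift [-7.  72.2 -0.7] turn 0.0
```

Call:
{"fn": "apply_moves", "kwargs": {
  "plan": [
    [[4,-1,0],0,100],
    [[5,-1,20],0,100],
    [[5,-1,50],0,150],
    [[0,25,60],0,255],
    [[-4,50,60],0,255],
    [[-7,72,60],0,255],
    [[-7,72,60],0,255],
    [[-7,72,60],0,255]
  ]
}}

```text
time_s: 4.63
tool_pos: [0.4317, -0.1878, 0.0915]
ee_rot: [-0.001, 0.993, -0.114, 0.003]
force: [-0.3, -0.4, -0.4]
width: 0.223
```

```bash
python3 - <<'E'
from h import *
p,d=cap('side','s4'); q,dt=cap('top','t4')
go(-109,54,31,90)
cv2.imwrite('pics/c4.png',np.hstack([cv2.resize(p[130:230,210:320],None,fx=3.6,fy=3.6,interpolation=3),cv2.resize(q[150:250,285:395],None,fx=3.6,fy=3.6,interpolation=3)]))
E
```

```text
t 4.7333 cur counter [-109.3   53. ] 91.5 jaw in counter 89.9 w 12.3 F [-0.3  0.2  0.5]
shift [  0.5   0.9 -60.5] turn 0.1
```

View pics/c4.png

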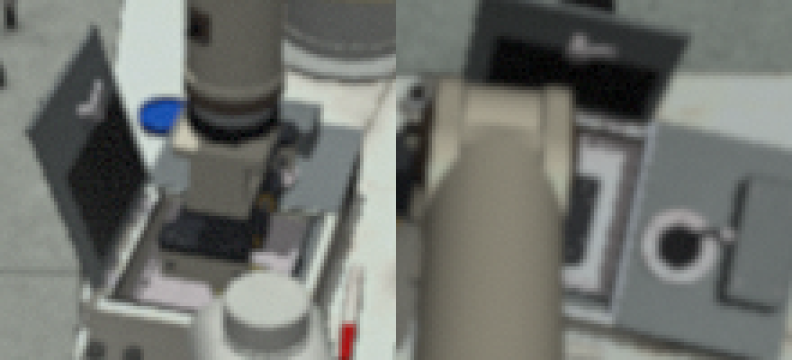

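The gripper is over the chamber's left half and the arm hides the dish in both views. I lower the closed fingers to the left of the dish.

Call:
{"fn": "apply_moves", "kwargs": {
  "plan": [
    [[0,1,0],0,255],
    [[0,1,-20],0,255],
    [[0,1,-40],0,255],
    [[0,1,-55],0,255],
    [[0,1,-60],0,255],
    [[0,1,-60],0,255]
  ]
}}

```text
time_s: 5.23
tool_pos: [0.431, -0.1889, 0.0301]
ee_rot: [-0.001, 0.993, -0.117, 0.002]
force: [-0.3, -0.3, 0.4]
width: 0.005
```

```bash
python3 -c "
from h import *
go(-110,37,31,90);go(-110,0,31,90);go(-110,-45,31,90);go(-110,-49,31,90)"
```

```text
t 5.2333 cur counter [-110.7   53.5] 30.1 jaw in counter 89.9 w 0.4 F [-0.3 -0.3  0.4]
shift [ -3.1 -16.3   0.9] turn 0.1
t 5.2333 cur counter [-110.7   53.5] 30.1 jaw in counter 89.9 w 0.4 F [-0.3 -0.3  0.4]
shift [-11.5 -52.3   0.9] turn 0.1
t 5.2333 cur counter [-110.7   53.5] 30.1 jaw in counter 89.9 w 0.4 F [-0.3 -0.3  0.4]
shift [-21.9 -96.1   0.9] turn 0.1
t 5.2333 cur counter [-110.7   53.5] 30.1 jaw in counter 89.9 w 0.4 F [-0.3 -0.3  0.4]
shift [ -22.8 -100.     0.9] turn 0.1
```

Call:
{"fn": "apply_moves", "kwargs": {
  "plan": [
    [[-2,-9,1],0,255],
    [[-4,-18,1],0,255],
    [[-6,-26,1],0,255],
    [[-8,-34,1],0,255],
    [[-10,-42,1],0,255],
    [[-12,-50,1],0,255],
    [[-13.5,-58,1],0,255],
    [[-15.3,-66,1],0,255],
    [[-17,-74,1],0,255],
    [[-19,-82,1],0,255],
    [[-20.5,-89,1],0,255],
    [[-20.5,-89,1],0,255]
  ]
}}

```text
time_s: 6.23
tool_pos: [0.4106, -0.2798, 0.0314]
ee_rot: [-0.001, 0.993, -0.117, 0.002]
force: [0.1, 0.1, 3.6]
width: 0.005
```

```bash
python3 - <<'E'
from h import *
p,d=cap('side','s5'); go(-110,-45,31,90); go(-110,-49,31,90)
cv2.imwrite('pics/c5.png',cv2.resize(p[130:230,210:330],None,fx=6,fy=6,interpolation=3))
E
```

```text
t 6.2833 cur counter [-109.9  -39.2] 31.3 jaw in counter 89.8 w -0.0 F [1.8 0.1 1.1]
shift [-1.5 -5.6 -0.3] turn 0.2
t 6.2833 cur counter [-109.9  -39.2] 31.3 jaw in counter 89.8 w -0.0 F [1.8 0.1 1.1]
shift [-2.4 -9.5 -0.3] turn 0.2
```

View pics/c5.png

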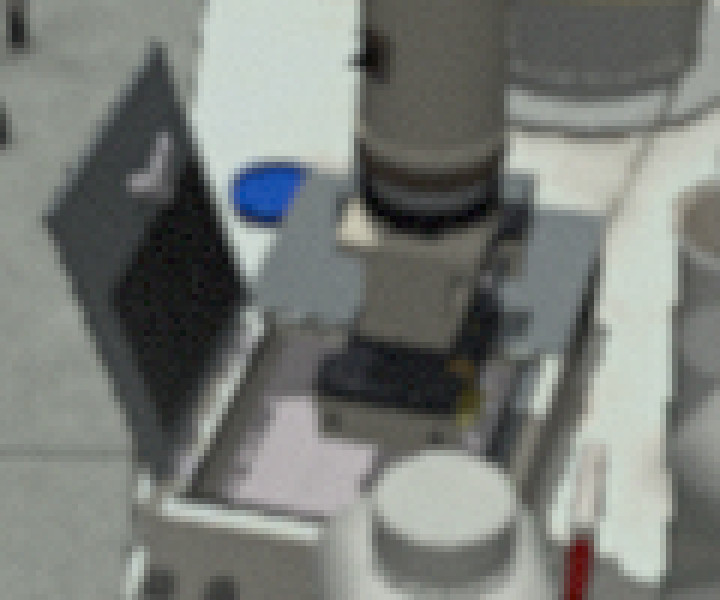

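The olive dish shows at (468,397), ahead of the fingers and near the rail. I push the last bit slowly.

Call:
{"fn": "apply_moves", "kwargs": {
  "plan": [
    [[-0.6,-2,0],0,255],
    [[-1,-4,0],0,255],
    [[-1.4,-6,0],0,255],
    [[-1.6,-7,0],0,255],
    [[-1.6,-7,0],0,255]
  ]
}}

```text
time_s: 6.7
tool_pos: [0.4088, -0.2868, 0.0312]
ee_rot: [-0.001, 0.993, -0.117, 0.002]
force: [0.1, 0.7, 2.0]
width: -0.001
```

Call:
{"fn": "apply_moves", "kwargs": {
  "plan": [
    [[-0.5,-1,0],0,255],
    [[-0.7,-2,0],0,255],
    [[-0.7,-3,0],0,255],
    [[-0.7,-3,0],0,255]
  ]
}}

```text
time_s: 7.03
tool_pos: [0.408, -0.2899, 0.0312]
ee_rot: [-0.001, 0.993, -0.117, 0.002]
force: [1.3, 0.3, 1.7]
width: 0.006
```

Call:
{"fn": "apply_moves", "kwargs": {
  "plan": [
    [[-0.3,-1,0],0,255],
    [[-0.5,-2,0],0,255],
    [[-0.7,-3,0],0,255],
    [[-0.7,-3,0],0,255]
  ]
}}

```text
time_s: 7.37
tool_pos: [0.4072, -0.2932, 0.0312]
ee_rot: [-0.0, 0.993, -0.117, 0.002]
force: [0.3, -0.1, 0.8]
width: 0.006
```

```bash
python3 -c "
from h import *
go(-110,-49,31,90)"
```

```text
t 7.3667 cur counter [-110.   -53.4] 31.2 jaw in counter 89.8 w 0.6 F [ 0.3 -0.1  0.8]
shift [ 1.   4.3 -0.2] turn 0.2
```

Call:
{"fn": "apply_moves", "kwargs": {
  "plan": [
    [[-0.3,-1,0],0,255],
    [[-0.5,-2,0],0,255],
    [[-0.7,-3,0],0,255],
    [[-0.7,-3,0],0,255]
  ]
}}

```text
time_s: 7.7
tool_pos: [0.4065, -0.296, 0.0312]
ee_rot: [-0.001, 0.993, -0.118, 0.002]
force: [0.7, 0.2, 2.0]
width: 0.001
```

```bash
python3 - <<'E'
from h import *
p,d=cap('side','s6'); go(-110,-58,31,90)
cv2.imwrite('pics/c6.png',cv2.resize(p[150:230,240:320],None,fx=8,fy=8,interpolation=3))
E
```

```text
t 7.75 cur counter [-110.   -56.3] 31.2 jaw in counter 89.8 w 0.5 F [-0.4  1.4  1.8]
shift [-0.3 -1.7 -0.2] turn 0.2
```

View pics/c6.png

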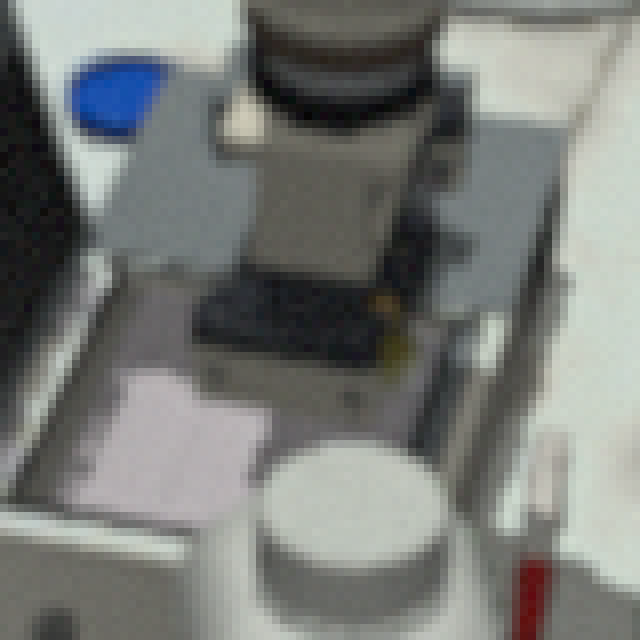

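```bash
python3 - <<'E'
from h import *
p,R=load()
im=cv2.imread('pics/s6.png'); h=cv2.cvtColor(im,cv2.COLOR_BGR2HSV)
m=cv2.inRange(h,(18,90,40),(40,255,160)); m[:150]=0;m[230:]=0;m[:,:240]=0;m[:,320:]=0
ys,xs=np.nonzero(m)
for u,v in zip(xs,ys): print(u,v,h[v,u],(R.T@(plane('side',u,v,.031)[:2]-p[:2])*1e3).round(0))
E
```

```text
286 187 [ 21 121  42] [-107. -139.]
287 187 [ 20 131  68] [-111. -140.]
288 187 [ 21 118  69] [-114. -141.]
286 188 [22 94 49] [-109. -133.]
288 188 [ 19 107  76] [-115. -135.]
289 188 [ 22 111  62] [-119. -136.]
289 189 [ 24 112  57] [-120. -130.]
289 191 [25 92 47] [-123. -119.]
288 192 [ 29 135  49] [-120. -113.]
289 192 [ 25 141  58] [-124. -113.]
290 192 [28 98 65] [-127. -114.]
287 193 [ 23 107  43] [-118. -106.]
288 193 [ 28 121  57] [-122. -107.]
289 193 [ 28 150  61] [-125. -108.]
290 193 [ 24 133  67] [-128. -109.]
287 194 [ 22 100  46] [-120. -101.]
288 194 [ 25 125  61] [-123. -101.]
289 194 [ 26 141  65] [-126. -102.]
290 194 [ 27 107  74] [-130. -103.]
288 195 [ 30 121  63] [-124.  -96.]
289 195 [28 99 75] [-127.  -97.]
```

Call:
{"fn": "apply_moves", "kwargs": {
  "plan": [
    [[-0.3,-1,0],0,255],
    [[-0.5,-2,0],0,255],
    [[-0.5,-2,0],0,255],
    [[-0.5,-2,0],0,255]
  ]
}}

```text
time_s: 8.08
tool_pos: [0.4064, -0.2964, 0.0311]
ee_rot: [-0.001, 0.993, -0.117, 0.002]
force: [0.9, 4.5, 3.2]
width: 0.005
```

The push stalled with 4.5 N along +y, which should be the stop bar. I back off, lift clear and check the dish.

Call:
{"fn": "apply_moves", "kwargs": {
  "plan": [
    [[1,4,0],0,255],
    [[3,12,0],0,255],
    [[4,16,20],0,255],
    [[4,16,55],0,255],
    [[4,16,95],0,255],
    [[4,20,135],0,255],
    [[4,40,175],0,255],
    [[4,75,215],0,255],
    [[4,110,250],0,255],
    [[4,140,270],0,255],
    [[4,140,270],0,255]
  ]
}}

```text
time_s: 9.0
tool_pos: [0.4121, -0.1525, 0.3048]
ee_rot: [-0.0, 0.993, -0.115, 0.004]
force: [1.3, 0.3, -0.1]
width: 0.005
```

```bash
python3 - <<'E'
from h import *
p,d=cap('side','s7'); q,dt=cap('top','t7'); go(85,55,300,90)
cv2.imwrite('pics/c7.png',np.hstack([cv2.resize(p[150:230,220:310],None,fx=4.4,fy=4.4,interpolation=3),cv2.resize(q[160:240,300:390],None,fx=4.4,fy=4.4,interpolation=3)]))
E
```

```text
t 9.1 cur counter [-137.3   82.8] 303.4 jaw in counter 90.1 w 0.8 F [-0.4 -0.4  0.1]
shift [210.  -78.   -3.4] turn -0.1
```

View pics/c7.png

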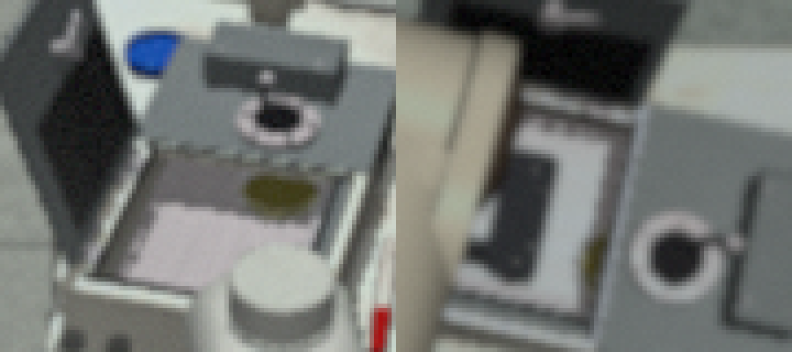

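The dish is now mostly under the roof: side crop (282,193), and its left end sticks out at (595,262) in the top crop. I'll measure it against the roof edge and rail.

```bash
python3 - <<'E'
from h import *
p,R=load()
im=cv2.imread('pics/s7.png'); h=cv2.cvtColor(im,cv2.COLOR_BGR2HSV)
m=cv2.inRange(h,(18,90,40),(40,255,160)); m[:180]=0;m[215:]=0;m[:,:265]=0;m[:,300:]=0
ys,xs=np.nonzero(m); print(xs.min(),xs.max(),ys.min(),ys.max())
Q=np.array([R.T@(plane('side',u,v,.030)[:2]-p[:2])*1e3 for u,v in zip(xs,ys)]); print('side x',np.percentile(Q[:,0],[0,5,50,95,100]).round(1),'y max',np.sort(Q[:,1])[-4:].round(1), 'x at ymax',Q[np.argsort(Q[:,1])[-6:],0].mean())
# circle fit on lower boundary
B=np.array([R.T@(plane('side',u,ys[xs==u].max()+.5,.027)[:2]-p[:2])*1e3 for u in np.unique(xs)])
from scipy.optimize import least_squares
for r in(32,30.5):
    s=least_squares(lambda c:np.hypot(*(B-c).T)-r,[-108,-100],loss='soft_l1'); print('circle',r,s.x.round(1),s.fun.round(1))
o=cv2.resize(im[170:225,250:310],None,fx=12,fy=12,interpolation=3)
def L(A,b,c):
    a,b=[tuple(int(round(k)) for k in ((proj('side',cw(*q))-[250,170]+.5)*12)) for q in(A,b)]; cv2.line(o,a,b,c,1)
L((-140,-80,34),(-140,40,34),(0,0,255)); L((-154,-80,70),(-154,40,70),(0,255,0)); L((-168,-80,73),(-20,-80,73),(255,0,0)); 
pts=[proj('side',cw(-108+32*np.cos(t),-100+32*np.sin(t),39)) for t in np.linspace(0,6.28,60)]
cv2.polylines(o,[((np.array(pts)-[250,170]+.5)*12).astype(int)],True,(0,255,255))
cv2.imwrite('pics/c7b.png',o)
E
```

```text
276 290 190 196
side x [-129.3 -126.1 -105.3  -84.3  -79.8] y max [-87.3 -86.4 -85.5 -84.6] x at ymax -102.70842755096817
circle 32 [-103.6 -119.6] [-1.1 -0.7  1.  -1.   2.3  1.1  0.1 -0.4 -0.6 -0.4  0.1  1.   2.2 -0.9
 -2.8]
circle 30.5 [-103.6 -117.9] [-0.7 -0.5  1.  -1.1  2.2  0.9 -0.  -0.6 -0.7 -0.5  0.1  1.1  2.4 -0.5
 -2.1]
```

View pics/c7b.png

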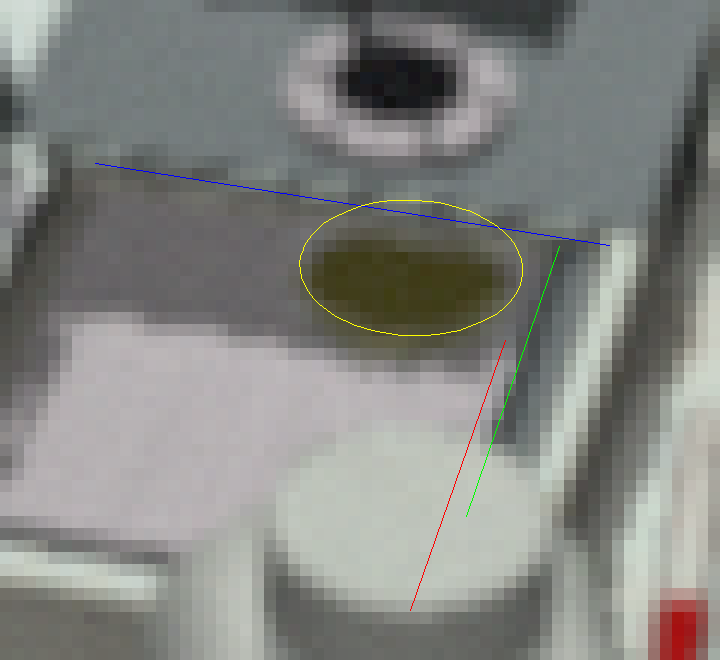

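```bash
python3 - <<'E'
from h import *
p,R=load()
im=cv2.imread('pics/t7.png'); h=cv2.cvtColor(im,cv2.COLOR_BGR2HSV); g=cv2.cvtColor(im,cv2.COLOR_BGR2GRAY)
for v in range(212,228,2):
    print(v,[(u,tuple(int(k) for k in im[v,u])) for u in range(429-300+300-100+0,0)] , ' '.join(f'{u}:{h[v,u,0]}/{h[v,u,1]}/{h[v,u,2]}' for u in range(426,444)) if 0 else ' '.join(f'{u}:{h[v,u,1]}/{h[v,u,2]}' for u in range(426-100,445-100)))
for u in (430-100,432-100,434-100): print(u,(R.T@(plane('top',u,219,.030)[:2]-p[:2])*1e3).round(1))
for u in (436-100,438-100,440-100): print('roof',u,(R.T@(plane('top',u,219,.073)[:2]-p[:2])*1e3).round(1))
# depth in side on dish glass rim
P,U,V=cloud('side',np.load('pics/s7.npy'),272,294,186,204); q=np.c_[(P[:,:2]-p[:2])@R*1e3,P[:,2]*1e3]
k=(q[:,2]>33)&(q[:,2]<42)&(q[:,1]<-60); print(np.c_[U[k],V[k],q[k].round(0)])
P,U,V=cloud('top',np.load('pics/t7.npy'),325,345,200,235); q=np.c_[(P[:,:2]-p[:2])@R*1e3,P[:,2]*1e3]
k=(q[:,2]>33)&(q[:,2]<55)&(q[:,1]<-40); print(np.c_[U[k],V[k],q[k].round(0)])
E
```

```text
212 [] 326:16/49 327:11/45 328:21/48 329:27/47 330:30/51 331:26/50 332:25/71 333:12/107 334:10/148 335:9/166 336:9/174 337:10/174 338:10/174 339:9/175 340:13/176 341:12/176 342:13/172 343:11/158 344:8/130
214 [] 326:22/47 327:21/48 328:33/47 329:25/52 330:23/55 331:17/60 332:14/88 333:14/130 334:11/161 335:10/172 336:12/175 337:10/176 338:12/177 339:12/176 340:12/175 341:11/167 342:9/149 343:4/121 344:13/96
216 [] 326:26/50 327:26/49 328:16/48 329:14/55 330:19/66 331:16/78 332:14/108 333:12/147 334:14/169 335:13/175 336:12/177 337:13/177 338:13/179 339:16/178 340:12/170 341:8/153 342:8/125 343:30/92 344:81/69
218 [] 326:10/53 327:9/56 328:23/55 329:20/50 330:18/56 331:12/84 332:8/122 333:10/156 334:12/170 335:13/175 336:10/176 337:12/173 338:12/174 339:12/169 340:10/156 341:7/139 342:32/119 343:68/90 344:126/67
220 [] 326:10/53 327:13/57 328:14/54 329:30/51 330:16/62 331:13/98 332:11/141 333:9/165 334:7/171 335:7/172 336:7/172 337:10/173 338:10/175 339:6/166 340:7/152 341:10/126 342:46/105 343:104/81 344:154/63
222 [] 326:16/49 327:16/48 328:20/51 329:17/59 330:12/86 331:10/125 332:1
[... 4885 characters left out ...]
  37.]
 [ 331.  228. -147.  -41.   39.]
 [ 332.  228. -146.  -45.   37.]
 [ 333.  228. -146.  -48.   38.]
 [ 335.  228. -145.  -54.   41.]
 [ 336.  228. -144.  -57.   37.]
 [ 337.  228. -143.  -60.   43.]
 [ 338.  228. -143.  -63.   42.]
 [ 339.  228. -142.  -66.   39.]
 [ 340.  228. -141.  -70.   37.]
 [ 341.  228. -140.  -73.   37.]
 [ 335.  229. -147.  -55.   37.]
 [ 337.  229. -146.  -61.   41.]
 [ 338.  229. -145.  -64.   35.]
 [ 340.  229. -144.  -70.   36.]
 [ 342.  229. -142.  -77.   35.]
 [ 339.  230. -147.  -68.   33.]
 [ 340.  230. -147.  -71.   38.]
 [ 341.  230. -146.  -74.   38.]
 [ 342.  230. -145.  -78.   34.]
 [ 343.  230. -145.  -80.   42.]
 [ 341.  231. -149.  -75.   33.]]
```

The depth puts the dish's left rim at counter y ≈ −67 to −68 (expected −68), centred at x ≈ −110, so it stands at the counting place. Now I take the fingers over and behind the hatch.

Call:
{"fn": "apply_moves", "kwargs": {
  "plan": [
    [[35,-13,5],0,255],
    [[70,-26,5],0,255],
    [[105,-39,5],0,255],
    [[140,-52,5],0,255],
    [[175,-65,5],0,255],
    [[205,-76,5],0,255],
    [[213,-79,0],0,255],
    [[213,-79,-30],0,255],
    [[213,-79,-60],0,255],
    [[213,-79,-76],0,255],
    [[213,-79,-76],0,255]
  ]
}}

```text
time_s: 10.02
tool_pos: [0.6203, -0.234, 0.22]
ee_rot: [-0.001, 0.993, -0.115, -0.002]
force: [-1.6, -0.1, -0.3]
width: 0.003
```

```bash
python3 - <<'E'
from h import *
go(85,55,225,90)
p,d=cap('side','s8'); 
cv2.imwrite('pics/c8.png',cv2.resize(p[90:230,190:330],None,fx=4,fy=4,interpolation=3))
p,R=load(); s=bot.state(); cur=s['tool_pos']*1e3
for phi in (108,100,90,80,70,60,50,40,30,20,10,5,0):
    f=np.radians(phi); r=150; x=-r*np.cos(f)+2*np.sin(f)+9.5; z=76+r*np.sin(f)+2*np.cos(f)
    print(phi,round(x,1),round(z,1),(cw(x,55,z)*1e3-cur).round(1))
E
```

```text
t 10.0167 cur counter [83.8 53.1] 220.0 jaw in counter 90.0 w 0.2 F [-1.6 -0.1 -0.3]
shift [1.6 1.6 5. ] turn -0.0
108 57.8 218.0 [-26.5   7.9  -5. ]
100 37.5 223.4 [-46.2  12.5   0.3]
90 11.5 226.0 [-71.6  18.5   2.9]
80 -14.6 224.1 [-96.9  24.5   1. ]
70 -39.9 217.6 [-121.6   30.3   -5.4]
60 -63.8 206.9 [-144.8   35.8  -16.1]
50 -85.4 192.2 [-165.9   40.7  -30.9]
40 -104.1 174.0 [-184.1   45.   -49.1]
30 -119.4 152.7 [-199.    48.5  -70.3]
20 -130.8 129.2 [-210.    51.1  -93.9]
10 -137.9 104.0 [-217.    52.8 -119. ]
5 -139.8 91.1 [-218.8   53.2 -132. ]
0 -140.5 78.0 [-219.5   53.4 -145.1]
```

View pics/c8.png

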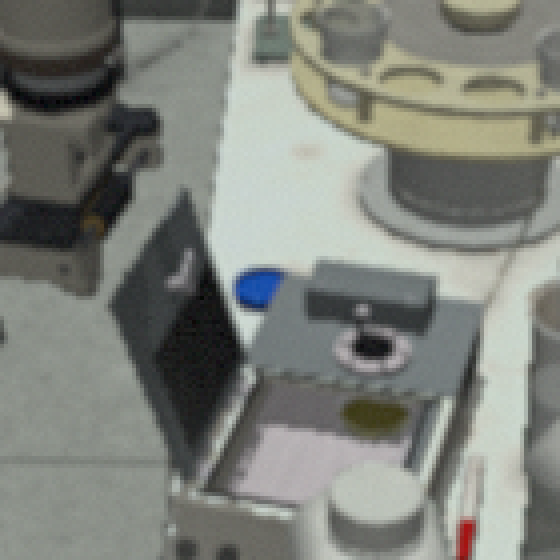

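The gripper is behind the hatch at (60,250), the hatch is untouched and the dish at (375,415) is in place. I sweep the hatch along its arc.

Call:
{"fn": "apply_moves", "kwargs": {
  "plan": [
    [[-14,3.5,-3],0,255],
    [[-26,7,-3],0,255],
    [[-36,10,0],0,255],
    [[-46,12.5,0],0,255],
    [[-59,15.5,2],0,255],
    [[-72,18.5,3],0,255],
    [[-84,21.5,2],0,255],
    [[-97,24.5,1],0,255],
    [[-109,27.5,-2],0,255],
    [[-122,30.5,-5],0,255],
    [[-134,33,-10],0,255],
    [[-145,36,-16],0,255]
  ]
}}

```text
time_s: 11.07
tool_pos: [0.4778, -0.1989, 0.2093]
ee_rot: [0.001, 0.993, -0.115, 0.003]
force: [0.8, -0.9, 1.9]
width: 0.008
```

```bash
python3 - <<'E'
from h import *
go(-63.8,55,206.9,90)
p,d=cap('side','s9'); 
cv2.imwrite('pics/c9.png',cv2.resize(p[90:230,190:330],None,fx=4,fy=4,interpolation=3))
p,R=load(); s=bot.state(); cur=s['tool_pos']*1e3
for phi in (60,50,45,40,35,30,25,20,15,10,5,0):
    f=np.radians(phi); r=150; x=-r*np.cos(f)+2*np.sin(f)+9.5; z=76+r*np.sin(f)+2*np.cos(f)
    print(phi,round(x,1),round(z,1),(cw(x,55,z)*1e3-cur).round(1))
E
```

```text
t 11.0667 cur counter [-62.9  54.6] 209.3 jaw in counter 90.0 w 0.7 F [ 0.8 -0.9  1.9]
shift [-0.8  0.6 -2.4] turn -0.0
60 -63.8 206.9 [ 2.5 -0.3 -0.6]
50 -85.4 192.2 [-18.6   4.7 -15.4]
45 -95.2 183.5 [-28.1   6.9 -24.1]
40 -104.1 174.0 [-36.8   9.  -33.6]
35 -112.2 163.7 [-44.7  10.9 -43.9]
30 -119.4 152.7 [-51.7  12.5 -54.8]
25 -125.6 141.2 [-57.7  13.9 -66.3]
20 -130.8 129.2 [-62.7  15.1 -78.4]
15 -134.9 116.8 [-66.7  16.1 -90.8]
10 -137.9 104.0 [ -69.6   16.7 -103.5]
5 -139.8 91.1 [ -71.5   17.2 -116.5]
0 -140.5 78.0 [ -72.2   17.3 -129.5]
```

View pics/c9.png

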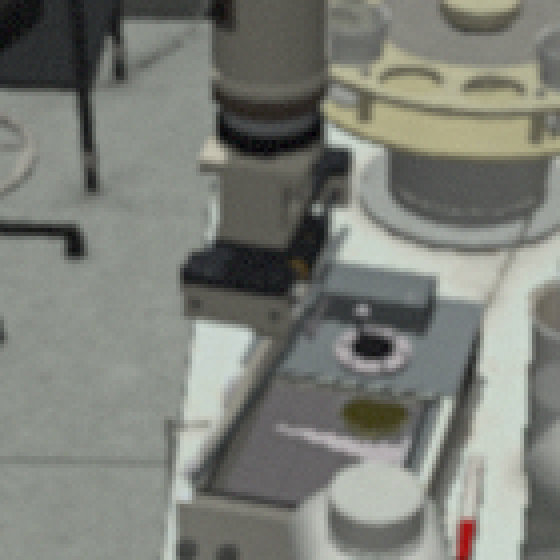

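The hatch is following and is now around 60°. I continue down.

Call:
{"fn": "apply_moves", "kwargs": {
  "plan": [
    [[-8,2,-7],0,255],
    [[-19,5,-15],0,255],
    [[-28,7,-24],0,255],
    [[-37,9,-34],0,255],
    [[-45,11,-44],0,255],
    [[-52,12.5,-55],0,255],
    [[-58,14,-66],0,255],
    [[-63,15,-78],0,255],
    [[-67,16,-91],0,255],
    [[-69.5,17,-103],0,255],
    [[-70.5,17,-110],0,255],
    [[-70.5,17,-110],0,255]
  ]
}}

```text
time_s: 12.12
tool_pos: [0.4035, -0.1811, 0.0971]
ee_rot: [0.001, 0.993, -0.115, -0.001]
force: [-0.1, 0.2, -0.3]
width: 0.008
```

```bash
python3 - <<'E'
from h import *
go(-140.5,55,78,90)
p,d=cap('side','s10'); q,_=cap('top','t10')
cv2.imwrite('pics/c10.png',np.hstack([cv2.resize(p[130:230,210:320],None,fx=3.6,fy=3.6,interpolation=3),cv2.resize(q[150:250,285:395],None,fx=3.6,fy=3.6,interpolation=3)]))
E
```

```text
t 12.1167 cur counter [-139.3   54.9] 97.1 jaw in counter 90.0 w 0.7 F [-0.1  0.2 -0.3]
shift [ -1.2   0.4 -19.1] turn -0.0
```

View pics/c10.png

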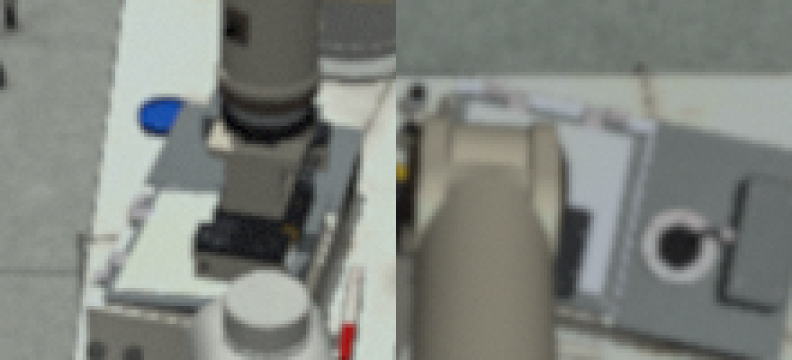

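The hatch's light outer face is now almost down, lying over the chamber. I press it shut gently.

Call:
{"fn": "apply_moves", "kwargs": {
  "plan": [
    [[-1,0.3,-6],0,255],
    [[-1,0.3,-11],0,255],
    [[-1,0.3,-15],0,255],
    [[-1,0.3,-18],0,255],
    [[-1,0.3,-20],0,255],
    [[-1,0.3,-20],0,255]
  ]
}}

```text
time_s: 12.72
tool_pos: [0.4037, -0.181, 0.0783]
ee_rot: [0.001, 0.993, -0.115, 0.0]
force: [-1.4, 0.1, 4.5]
width: 0.008
```

Call:
{"fn": "apply_moves", "kwargs": {
  "plan": [
    [[0,0,-2],0,255],
    [[0,0,-3],0,255],
    [[0,0,-3],0,255],
    [[0,0,-3],0,255]
  ]
}}

```text
time_s: 13.05
tool_pos: [0.4038, -0.181, 0.0779]
ee_rot: [0.002, 0.993, -0.115, -0.0]
force: [-10.9, 4.2, 40.2]
width: -0.001
```

That reading was 40 N on the fingertips with the TCP at z 77.9, so the hatch is hard shut. I lift off and move aside to see the knob, turning the jaws on the way.

Call:
{"fn": "apply_moves", "kwargs": {
  "plan": [
    [[0,0,10],0,255],
    [[0,0,40],5,200],
    [[0,0,80],11,120],
    [[0,-10,120],17,60],
    [[0,-40,150],23,60],
    [[0,-80,160],29,60],
    [[0,-120,160],35,60],
    [[0,-160,160],41,60],
    [[0,-200,160],47,60],
    [[0,-240,160],53,60],
    [[0,-280,160],59,60],
    [[0,-300,160],65,60]
  ]
}}

```text
time_s: 14.05
tool_pos: [0.4014, -0.4868, 0.2368]
ee_rot: [0.003, 0.9, 0.437, 0.0]
force: [0.0, 0.3, 0.6]
width: 0.742
```

```bash
python3 - <<'E'
from h import *
print(bot.state()['joints'].round(2))
go(-132,0,160,0)
p,d=cap('side','s11'); q,_=cap('top','t11')
cv2.imwrite('pics/c11.png',np.hstack([cv2.resize(p[150:230,220:310],None,fx=4.4,fy=4.4,interpolation=3),cv2.resize(q[160:240,285:375],None,fx=4.4,fy=4.4,interpolation=3)]))
E
```

```text
[ 1.34  0.51 -0.7   1.59  0.35  1.17 -0.1 ]
t 14.05 cur counter [ -71.2 -243.2] 236.8 jaw in counter 155.0 w 68.3 F [0.  0.3 0.6]
shift [ -3.4 250.7 -76.8] turn 25.0
```

View pics/c11.png

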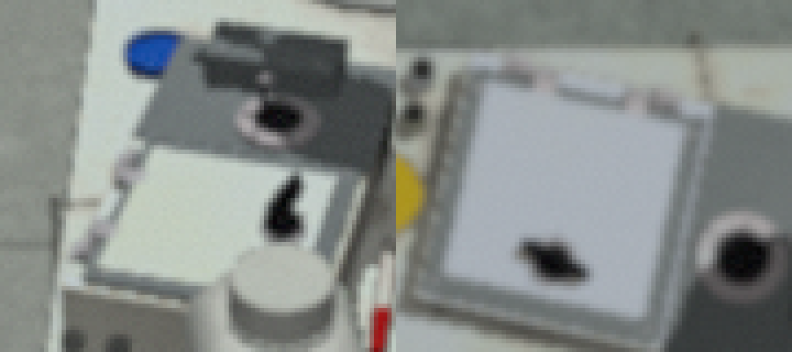

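The hatch is shut. The black knob is at (552,260) in the top crop and (287,210) in the side crop. I'll measure its centre and blade angle.

```bash
python3 - <<'E'
from h import *
p,R=load()
for n,b in(('top',(300,345,200,240)),('side',(265,305,180,212))):
    d=np.load(f"pics/{'t' if n=='top' else 's'}11.npy"); P,U,V=cloud(n,d,*b); q=np.c_[(P[:,:2]-p[:2])@R*1e3,P[:,2]*1e3]
    k=(q[:,2]>98)&(q[:,2]<130)&(abs(q[:,0]+132)<40)&(abs(q[:,1])<40); Q=q[k]; print(n,k.sum(),Q.mean(0).round(1), Q[:,2].max().round(1))
    X=Q[:,:2]-Q[:,:2].mean(0); w,v=np.linalg.eigh(X.T@X/len(X)); a=np.degrees(np.arctan2(v[1,1],v[0,1]))%180; print('blade angle in counter',a.round(1),'sd',np.sqrt(w).round(1), 'ext',np.ptp(X@v[:,1]).round(1),'mid',(Q[:,:2].mean(0)+v[:,1]*((X@v[:,1]).max()+(X@v[:,1]).min())/2).round(1))
    hf=(abs(q[:,2]-78)<8)&(q[:,0]>-120)&(q[:,0]<-100); print('hatch z',np.median(q[hf,2]) if hf.any() else None)
im=cv2.imread('pics/t11.png'); g=cv2.cvtColor(im,cv2.COLOR_BGR2GRAY); m=(g<55).astype(np.uint8); m[:210]=0; m[228:]=0; m[:,:308]=0; m[:,:]=m; m[:,335:]=0
ys,xs=np.nonzero(m); Q=np.array([R.T@(plane('top',u,v,.116)[:2]-p[:2])*1e3 for u,v in zip(xs,ys)]); X=Q-Q.mean(0); w,v=np.linalg.eigh(X.T@X); print('rgb',len(xs),Q.mean(0),np.degrees(np.arctan2(v[1,1],v[0,1]))%180)
E
```

```text
top 58 [-131.9    2.3  113.4] 126.3
blade angle in counter 75.7 sd [ 2.8 14.5] ext 52.3 mid [-131.9    2.1]
hatch z 80.028409514923
side 58 [-131.7    5.9  110.9] 118.8
blade angle in counter 74.7 sd [ 2.5 14.5] ext 47.7 mid [-132.     4.8]
hatch z 80.49249702293598
rgb 50 [-136.4009852     1.87128702] 75.6533376201079
```

Both views agree: the blade is turned about 14.5° clockwise from the free edge and the axis is near (−132, 2.5). Next I move over the knob with the jaws across the blade.

```bash
python3 -c "
from h import *
go(-132,2.5,160,-14.5);go(-132,2.5,90,-14.5)"
```

```text
t 14.15 cur counter [ -71.6 -242.4] 236.2 jaw in counter 154.8 w 70.3 F [ 0.4  0.3 -0.1]
shift [ -2.6 252.2 -76.2] turn 10.7
t 14.15 cur counter [ -71.6 -242.4] 236.2 jaw in counter 154.8 w 70.3 F [ 0.4  0.3 -0.1]
shift [  -2.6  252.2 -146.2] turn 10.7
```

Call:
{"fn": "apply_moves", "kwargs": {
  "plan": [
    [[0,38,0],3,60],
    [[0,76,0],6,60],
    [[0,114,0],9,60],
    [[0,152,0],10.7,60],
    [[-1,190,0],10.7,60],
    [[-2,228,-5],10.7,60],
    [[-2.6,252,-20],10.7,60],
    [[-2.6,252,-50],10.7,60],
    [[-2.6,252,-70],10.7,60],
    [[-2.6,252,-70],10.7,60]
  ]
}}

```text
time_s: 14.98
tool_pos: [0.3957, -0.2312, 0.163]
ee_rot: [-0.001, 0.856, 0.517, -0.001]
force: [-1.0, 0.5, -0.0]
width: 0.766
```

```bash
python3 -c "
from h import *
go(-132,2.5,90,-14.5)
p,d=cap('side','s12')
cv2.imwrite('pics/c12.png',cv2.resize(p[130:230,220:330],None,fx=6,fy=6,interpolation=3))"
```

```text
t 14.9833 cur counter [-135.4    4.3] 163.0 jaw in counter 165.6 w 70.4 F [-1.   0.5 -0. ]
shift [  2.9  -2.5 -73. ] turn -0.1
```

View pics/c12.png

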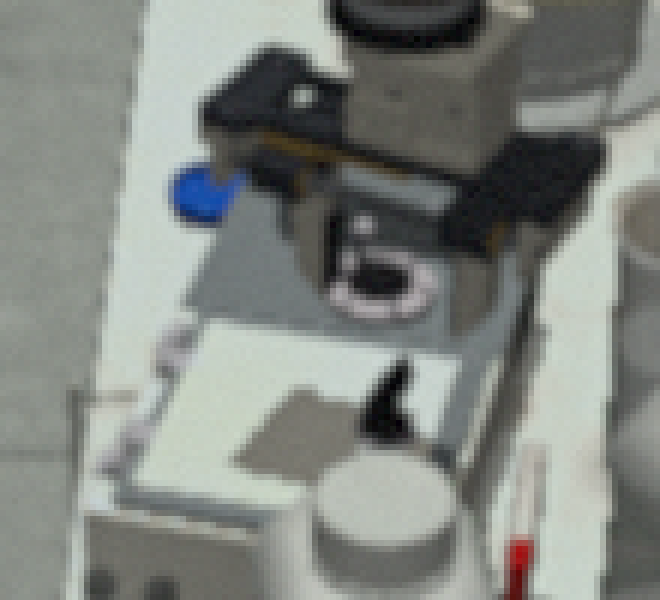

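The open fingers, tips at (315,285) and (470,325), are straddling above the black knob at (388,405). I lower and grip.

Call:
{"fn": "apply_moves", "kwargs": {
  "plan": [
    [[3,-2.5,-25],0,60],
    [[3,-2.5,-50],0,60],
    [[3,-2.5,-68],0,60],
    [[3,-2.5,-73],0,60],
    [[3,-2.5,-73],0,140],
    [[3,-2.5,-73],0,200],
    [[3,-2.5,-73],0,255],
    [[3,-2.5,-73],0,255],
    [[3,-2.5,-73],0,255],
    [[3,-2.5,-73],0,255]
  ],
  "force": 40
}}

```text
time_s: 15.87
tool_pos: [0.4004, -0.2348, 0.0925]
ee_rot: [0.0, 0.856, 0.517, 0.0]
force: [-0.1, -0.2, -0.2]
width: 0.38
```

```bash
python3 -c "
from h import *
go(-132,2.5,90,90);print(bot.state()['moment'],bot.state()['joints'].round(2))"
```

```text
t 15.8667 cur counter [-130.1    1.8] 92.5 jaw in counter 165.6 w 34.9 F [-0.1 -0.2 -0.2]
shift [-1.7  1.1 -2.5] turn -75.6
[-0.00414171 -0.06636228 -0.00294984] [ 1.11  0.45 -0.76  2.11  0.45  0.75 -0.42]
```

Still closing, so I give the fingers more time.

Call:
{"fn": "apply_moves", "kwargs": {
  "plan": [
    [[-1,0.5,-2],0,255],
    [[-1,0.5,-2],0,255],
    [[-1,0.5,-2],0,255],
    [[-1,0.5,-2],0,255],
    [[-1,0.5,-2],0,255]
  ]
}}

```text
time_s: 16.28
tool_pos: [0.3985, -0.2339, 0.0904]
ee_rot: [-0.0, 0.856, 0.517, -0.001]
force: [-3.6, 2.0, 4.4]
width: 0.096
```

```bash
python3 -c "
from h import *
go(-132,2.5,90,90);print(bot.state()['moment'])"
```

```text
t 16.2833 cur counter [-132.1    2.3] 90.4 jaw in counter 165.6 w 8.9 F [-3.6  2.   4.4]
shift [ 0.2  0.2 -0.4] turn -75.6
[0.31178359 0.64469829 0.05336625]
```

The blade is gripped at 8.9 mm. I turn it clockwise.

Call:
{"fn": "apply_moves", "kwargs": {
  "plan": [
    [[0,0,0],-6,255],
    [[0,0,0],-12,255],
    [[0,0,0],-18,255],
    [[0,0,0],-24,255],
    [[0,0,0],-30,255],
    [[0,0,0],-36,255],
    [[0,0,0],-42,255],
    [[0,0,0],-48,255],
    [[0,0,0],-54,255],
    [[0,0,0],-60,255],
    [[0,0,0],-64,255],
    [[0,0,0],-64,255]
  ]
}}

```text
time_s: 17.28
tool_pos: [0.3989, -0.2347, 0.0904]
ee_rot: [-0.0, 1.0, -0.016, 0.0]
force: [1.4, -3.0, -2.2]
width: 0.099
```

```bash
python3 -c "
from h import *
go(-132,2.5,90,90);print(bot.state()['moment'])"
```

```text
t 17.2833 cur counter [-131.5    1.6] 90.4 jaw in counter 101.4 w 9.1 F [ 1.4 -3.  -2.2]
shift [-0.2  1.  -0.4] turn -11.4
[-0.66455916 -0.13323538 -0.05317183]
```

Call:
{"fn": "apply_moves", "kwargs": {
  "plan": [
    [[0,0,0],-4,255],
    [[0,0,0],-8,255],
    [[0,0,0],-10.5,255],
    [[0,0,0],-12.5,255],
    [[0,0,0],-14,255],
    [[0,0,0],-14,255]
  ]
}}

```text
time_s: 17.78
tool_pos: [0.3989, -0.2349, 0.0904]
ee_rot: [0.0, 0.991, -0.137, 0.0]
force: [-0.1, -2.4, -0.6]
width: 0.098
```

```bash
python3 -c "
from h import *
go(-132,2.5,90,90);print(bot.state()['moment'])"
```

```text
t 17.7833 cur counter [-131.5    1.4] 90.4 jaw in counter 87.5 w 9.0 F [-0.1 -2.4 -0.6]
shift [-0.2  1.2 -0.4] turn 2.5
[-0.36463336  0.19870748  0.61233095]
```

The moment rose from −0.05 to 0.61 N m, so it is at the stop. I add a small extra turn to be sure.

Call:
{"fn": "apply_moves", "kwargs": {
  "plan": [
    [[0,0,0],-1,255],
    [[0,0,0],-2,255],
    [[0,0,0],-2,255]
  ]
}}

```text
time_s: 18.03
tool_pos: [0.3989, -0.2349, 0.0904]
ee_rot: [0.0, 0.988, -0.154, 0.0]
force: [-1.0, -1.1, 0.1]
width: 0.101
```

```bash
python3 -c "
from h import *
go(-132,2.5,90,90);print(bot.state()['moment'])"
```

```text
t 18.0333 cur counter [-131.5    1.4] 90.4 jaw in counter 85.5 w 9.3 F [-1.  -1.1  0.1]
shift [-0.2  1.2 -0.4] turn 4.5
[-0.2972558   0.16483399  0.72881332]
```

Call:
{"fn": "apply_moves", "kwargs": {
  "plan": [
    [[0,0,0],0,230],
    [[0,0,0],0,150],
    [[0,0,0],0,100],
    [[0,0,0],0,80],
    [[0,0,0],0,80],
    [[0,0,0],0,80],
    [[0,0,20],0,80],
    [[0,0,55],0,80],
    [[0,0,95],0,80],
    [[0,0,130],0,80],
    [[0,-20,150],0,80],
    [[0,-50,160],0,80]
  ]
}}

```text
time_s: 19.03
tool_pos: [0.4013, -0.2836, 0.2545]
ee_rot: [0.002, 0.988, -0.151, 0.003]
force: [0.6, -0.7, 0.3]
width: 0.684
```

Call:
{"fn": "apply_moves", "kwargs": {
  "plan": [
    [[0,-40,0],0,80],
    [[0,-80,0],0,80],
    [[0,-120,0],0,80],
    [[0,-160,0],0,80],
    [[0,-200,0],0,80],
    [[0,-230,0],0,80],
    [[0,-230,0],0,80]
  ]
}}

```text
time_s: 19.62
tool_pos: [0.3978, -0.521, 0.2531]
ee_rot: [0.003, 0.988, -0.156, 0.002]
force: [-2.0, -0.1, -0.1]
width: 0.683
```

```bash
python3 - <<'E'
from h import *
p,R=load(); print(bot.state()['time_s'])
s,ds=cap('side','s13'); t,dt=cap('top','t13')
cv2.imwrite('pics/c13.png',np.hstack([cv2.resize(s[150:230,220:310],None,fx=4.4,fy=4.4,interpolation=3),cv2.resize(t[160:240,285:375],None,fx=4.4,fy=4.4,interpolation=3)]))
for n,b,d in(('top',(300,345,200,240),dt),('side',(265,305,180,212),ds)):
    P,U,V=cloud(n,d,*b); q=np.c_[(P[:,:2]-p[:2])@R*1e3,P[:,2]*1e3]
    k=(q[:,2]>98)&(q[:,2]<130)&(abs(q[:,0]+132)<40)&(abs(q[:,1])<40); Q=q[k]
    X=Q[:,:2]-Q[:,:2].mean(0); w,v=np.linalg.eigh(X.T@X/len(X)); a=np.degrees(np.arctan2(v[1,1],v[0,1]))%180
    hf=(abs(q[:,2]-78)<12)&(q[:,0]>-172)&(q[:,0]<-150)&(q[:,1]<60)&(q[:,1]>-60); print(n,k.sum(),Q.mean(0).round(1),'angle',a.round(1),'front edge z',np.median(q[hf,2]))
E
```

```text
19.6167
top 51 [-133.2    1.8  113.9] angle 179.5 front edge z 78.51012445004183
side 90 [-132.3    3.2  109.1] angle 1.6 front edge z 79.04410939588522
```

View pics/c13.png

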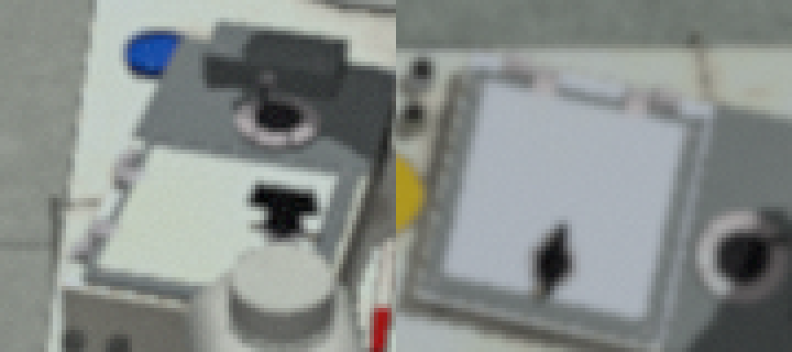

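The wing at (552,262) in the top crop now points front to back, 0° to within 2° in both views. The hatch's front edge is flat at z ≈ 78.5–79. A quick check that nothing else moved, then I hand in.

```bash
python3 - <<'E'
from h import *
a=cv2.imread('pics/top0.png');b=cv2.imread('pics/t13.png')
d=cv2.absdiff(a,b).max(2); 
for nm,(x0,x1,y0,y1) in dict(orange=(268,290,190,216),timer_vials=(236,298,168,198),pen=(298,345,240,252),bottle=(165,190,200,225),tape=(125,160,230,262),blue=(405,432,178,200)).items(): print(nm,int((d[y0:y1,x0:x1]>45).sum()))
s=bot.state(); print(s['time_s'],s['force'].round(1),abs(s['qd']).max().round(3))
bot.close_job()
E
```

```text
orange 0
timer_vials 36
pen 34
bottle 0
tape 0
blue 303
19.7167 [0.2 0.4 0. ] 0.04
the job is handed in; nothing more can be done
```

```bash
python3 - <<'E'
import cv2,numpy as np
a=cv2.imread('pics/top0.png');b=cv2.imread('pics/t13.png')
cv2.imwrite('pics/cmp.png',np.vstack([cv2.resize(x[160:260,230:440],None,fx=3,fy=3) for x in(a,b)]))
E
```

```text
(no output)
```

View pics/cmp.png

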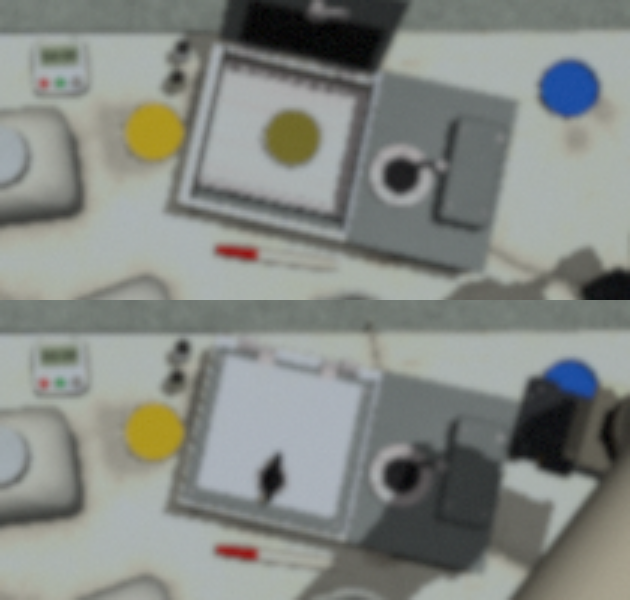

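The counter is ready: the dish is in the counting position, the hatch is shut and its wing knob is turned clockwise to the stop. I handed the job in at about 19.7 s of the 72 s allowed.

- **Dish:** I pushed it to the rail, which it met at about 4.5 N, then slid it along the rail to the stop bar, where it stalled at about 4.5 N. Depth from both cameras put its left rim at counter y −67 to −68 (expected −68). Its middle was at x about −110 (expected −108), within my pose error.
- **Dish against the rail:** I did not confirm the rail contact separately at the end. A gap of up to about 0.5 mm is possible.
- **Hatch:** I swept it down from behind and pressed it shut. The fingertip force briefly reached about 40 N on the last press. The front edge then read z 78.5–79 (shut is 78).
- **Knob:** It turned from about 14.5° until the moment rose to 0.6–0.7 N m. The cameras put the wing within 2° of front-to-back. The tongue is hidden under the hatch, so I infer that it is behind the frame edge.
- **Other things:** The before/after top view shows the orange dish, vials, timer and pen in place. The pixel check showed no change at the other bottle and the tape roll. The blue look-alike failed that check only because the parked arm partly covers it; its visible part is unmoved.

The counter's position fit disagreed by a few mm between edges: the right edge, which was not used, read about 6 mm off. I relied on contact forces for the final positions.

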